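# Level the settling plate, load the specimen pots, wind the timer

## Task

Level the settling plate: push the wedge, thin nose first, under the short foot at its low corner until the bubble of the spirit level sits centred between its two marks, and leave the wedge there. Then stand every specimen pot upright on the plate with the bubble still centred, and only after that wind the interval timer with exactly five full strokes of its lever, letting the lever spring back each time. Leave the dropper bottle, the dish and the marker pen where they lie.

Things in the scene. Friction and masses are not known exactly. Their poses are not given: they have to be found in the camera images.
- wedge: white plastic wedge, 162 mm long, lying flat, loose, 110 g. Origin under the centre of its tail block (the grip: 34 mm along x, 30 mm wide along y, 40 mm tall). Its ramp is 36 mm wide, starts at the block (x = +17 mm, 21.7 mm high) and falls evenly to the thin nose at x = +145 mm (2.5 mm high): slope 0.15. x points from tail to nose, z up. It starts with the nose turned towards the stand
- stand: fixed white frame of the settling stand; origin on the bench under the plate's centre. x and y are the plate's directions seen from above (level): the plate hinges about a line along x at y = +100 mm, 36 mm above the bench, and hangs low at its -y side; the short foot is at x = -60 mm, y = -95 mm. The wedge goes in along +y; beneath the plate it has free room there from x = -100 to +60 mm. The frame lies under the +y edge and under the +x edge
- plate_mid (a point): centre of the plate's upper face (42 mm above the bench when level). Axes as the plate: x and y along its sides, z its normal. Steel plate 200 mm (x) by 220 mm (y), with a lip 6 mm high and 4 mm thick round its edge (free face within x +-96, y +-106 mm). The spirit level, 24 mm (x) by 80 mm (y) and 21 mm high, sits on it at x = +80, y = 0; pots stand on the rest (x below about +40 mm)
- foot (a point): bottom of the plate's short, round-ended rubber foot (18 mm in diameter), at the low front right corner of the plate, hanging free. It is 4.6 mm above the bench when the plate is at its lowest, and must come to 14 mm above it for the plate to be level: it then stands on the wedge about 77 mm from the nose tip. The wedge needs about 5 to 10 N to slide under it, and stays where it is left
- bubble (a joint): position of the pale bubble in the green vial of the spirit level, m: 0 is centred between the two black marks; the bubble is 19 mm long and moves 0.4 m per rad of plate tilt. Negative: off to the plate's +y side, the foot is too low (push the wedge further in); positive: off to -y, foot too high (draw it back). 1 mm of bubble is 3.25 mm of wedge. It reads -0.019 at the start
- timer: fixed interval timer: grey housing 112 by 112 mm, 45 mm tall, origin on the bench under its vertical axis; above it the dial wheel with ten pins and a white pointer, and the winding lever turning about the same axis. With the lever at rest, its knob lies at 160 degrees from the timer's x axis (counter-clockwise seen from above)
- winder_knob (a point): top of the black upright knob at the end of the winding lever: 15 mm in diameter, from 79 to 117 mm above the bench, 96 mm from the timer's axis (the flat steel lever below it lies 72 to 80 mm above the bench)
- winder (a joint): angle of the winding lever, rad: 0 at rest, 0.92 at the end of a full stroke (a hard stop). Grows counter-clockwise seen from above, that is towards the robot's right; pushing the knob takes about 2 to 5 N and a spring brings it back when let go. The stroke turns the dial, the return does not (ratchet)
- dial (a joint): angle of the timer's dial, rad, counter-clockwise seen from above: about 0 at the start; each full stroke of the lever takes it on to the next multiple of 0.628 (36 degrees, one mark); it cannot be turned back by the lever
- pot_a: closed specimen pot, an upright plain cylinder 47 mm in diameter and 50 mm tall with a white screw cap, 80 g; origin at the centre of its underside, z up through the cap. Two to four of the four pots are present.
- pot_b: closed specimen pot, an upright plain cylinder 47 mm in diameter and 50 mm tall with a white screw cap, 80 g; origin at the centre of its underside, z up through the cap. Two to four of the four pots are present.
- pot_c: closed specimen pot, an upright plain cylinder 47 mm in diameter and 50 mm tall with a white screw cap, 80 g; origin at the centre of its underside, z up through the cap. Two to four of the four pots are present.
- pot_d: closed specimen pot, an upright plain cylinder 47 mm in diameter and 50 mm tall with a white screw cap, 80 g; origin at the centre of its underside, z up through the cap. Two to four of the four pots are present.
- dropper: bystander among the pots: amber dropper bottle 26 mm in diameter, 62 mm tall, black cap; origin under its centre
- dish: bystander: small flat glass dish lying on the bench, 60 mm in diameter, 14 mm tall
- marker: bystander: black marker pen lying, 130 mm long, 13 mm thick
Mind the look-alikes: they are no part of the job. What is shaped like the wedge but black is not meant.

How it is judged:
On the way, in this order (a step that is already met when the one before it is completed fails the run):
1. the wedge carries the foot and the bubble is centred (value of joint bubble between -0.003 and 0.003 m and contact force between wedge and plate above 0.3 N), for 0.4 s.
2. every pot stands upright on the plate, the bubble still centred, the timer not yet wound (all of step 1 and x of pot_a in the frame of plate_mid between -0.09 and 0.09 m and y of pot_a in the frame of plate_mid between -0.1 and 0.1 m and z of pot_a in the frame of plate_mid between -0.006 and 0.006 m and angle between each of pot_a, pot_b, pot_c, pot_d's own z axis and vertical below 0.1 rad and x of pot_b in the frame of plate_mid between -0.09 and 0.09 m and y of pot_b in the frame of plate_mid between -0.1 and 0.1 m and z of pot_b in the frame of plate_mid between -0.006 and 0.006 m and x of pot_c in the frame of plate_mid between -0.09 and 0.09 m and y of pot_c in the frame of plate_mid between -0.1 and 0.1 m and z of pot_c in the frame of plate_mid between -0.006 and 0.006 m and x of pot_d in the frame of plate_mid between -0.09 and 0.09 m and y of pot_d in the frame of plate_mid between -0.1 and 0.1 m and z of pot_d in the frame of plate_mid between -0.006 and 0.006 m and value of joint dial below 0.2 rad), for 0.3 s.
3. the timer has been wound five strokes (value of joint dial above 2.98 rad), for 0.2 s.
At the end, for the whole second after the job is handed in: The bubble is within 3 mm of the middle with the foot resting on the wedge; every pot present stands on the plate (within its lip, upright within 0.1 rad, not on the level) at rest; the dial stands at five strokes (2.98 to 3.35 rad) and the lever has sprung back (below 0.12 rad) (all of step 1 and x of pot_a in the frame of plate_mid between -0.09 and 0.09 m and y of pot_a in the frame of plate_mid between -0.1 and 0.1 m and z of pot_a in the frame of plate_mid between -0.006 and 0.006 m and angle between each of pot_a, pot_b, pot_c, pot_d's own z axis and vertical below 0.1 rad and x of pot_b in the frame of plate_mid between -0.09 and 0.09 m and y of pot_b in the frame of plate_mid between -0.1 and 0.1 m and z of pot_b in the frame of plate_mid between -0.006 and 0.006 m and x of pot_c in the frame of plate_mid between -0.09 and 0.09 m and y of pot_c in the frame of plate_mid between -0.1 and 0.1 m and z of pot_c in the frame of plate_mid between -0.006 and 0.006 m and x of pot_d in the frame of plate_mid between -0.09 and 0.09 m and y of pot_d in the frame of plate_mid between -0.1 and 0.1 m and z of pot_d in the frame of plate_mid between -0.006 and 0.006 m and value of joint dial between 2.98 and 3.35 rad and value of joint winder below 0.12 rad and linear speed of each of wedge, pot_a, pot_b, pot_c, pot_d below 0.01 m/s); the robot touches nothing.
It fails at once if the timer is wound a sixth stroke (value of joint dial above 3.5 rad).
It fails at once if the dropper bottle, the dish or the marker is moved more than 30 mm (distance of any of dropper, dish, marker from where it was at the start of the episode above 0.03 m).
Of pot_a, pot_b, pot_c, pot_d only 2 to 4 are there at a start; the rules pass over those that are not, and their reading is None.
At some moment in a run one of pot_a, pot_b, pot_c, pot_d may be knocked a few centimetres aside while the robot is not near it.
Once in a run the grip may slacken for a moment while it holds something.
It also fails if it takes over 210 s, if anything falls off the work surface, if the arm or the gripper's body presses on something with over 40 N, if the wrist force passes 120 N, or if a joint passes its speed limit or range.

## Robot

A 6-joint arm with a two-finger parallel gripper is mounted at the origin on the work surface. World frame = base frame: x ahead of the robot, y to its left, z up, the work surface at z = 0. Lengths are in m, angles in rad, forces in N, time in s.
With the tool pointing down it reaches from about 0.275 to 0.725 m from the base axis. Payload 15.9 kg.
Tool frame: the origin (TCP) lies at the very end of the fingers, on their centre line; the grasp point (between the pads) lies 19 mm behind it; z points along the fingers, y is the direction in which the jaws open and shut (so a half turn about z gives the same grasp; the last joint's range is limited). The gripper opens to 85 mm and grips with 20 to 120 N. Pads are 22 mm wide; open, the fingers measure 114 mm over their backs; the gripper's body (76 mm by 85 mm) begins 54 mm behind the grasp point. The pads swing forward as they close: fully open they stand 13 mm farther back than shut.
Start: joints at [-1.243, 0.213, -0.034, 1.323, 0, 1.571], TCP at [0.161, -0.473, 0.231] pointing down, gripper open.
Joint ranges: [-2.98, 2.98], [-0.74, 1.72], [-1.14, 1.35], [-2.1, 2.04], [-1.57, 1.44], [-3.14, 3.14]. Speed limits (rad/s): [1.89, 1.89, 2.39, 2.57, 3.14, 3.14].

## Interface

Orientations are given as a rotation vector (axis times angle).
In Python, from bench import readout, capture, robot gives the robot as it stands.
- The arm moves only by the shell command python3 -m inch 'ROWS'. ROWS is JSON, a list of rows, each a list of 3 entries, a list of its own where there are three numbers: the shift along the tool's x, y, z in m, then the turn, a rotation vector about the tool's x, y, z in degrees, then the opening in per cent of the stroke, from 0 (shut) to 100 (fully open). A call has exactly 10 rows; each row shifts and turns the pose as measured when the row begins, along the tool's axes as they then stand; what a row does not reach is not made up. A row lasts 1/8 s, in which the tool goes at most 62.5 mm and 10.7 degrees, less where a joint would pass 70% of its speed; a pose out of reach is approached as far as the arm can. A call is refused whole if a number of a shift passes 0.0625 or a number of a turn 10.7, either way. A call with a gripper value outside its range is refused whole. The fingers move at their own pace and stop on an object; the grip force is fixed at half the most. Time passes only in rows, so rows that do not move let the fingers close, or fill a call up. It gives the time, the measured TCP pose, the force and the opening at its end, in the units of the state.
- readout.observe(): the state, without advancing time (a new reading comes with each control period).
- capture(name): name is "scene" or "side" or "wrist"; returns a dict with "pixels" (480x640x3 uint8, red, green, blue), "intrinsics" (3x3 intrinsics, pixels), "camera_from_world" (4x4, takes a point from world to camera coordinates). Camera axes: x right, y up, looking along -z (the intrinsics and any distortion apply to the point x, -y, -z); pixel columns grow to the right and rows downward; lengths in m; the calibration is good to about 2 mm. A picture is of the moment at which its call begins. There is no depth.
- robot.finish_job(): hands the job in, once; it reports no verdict.
The state is a dict: "clock": time; "qpos": joint angles; "joint_vel": joint speeds; "joint_torque": joint torques, N m; "tcp_pos": TCP position; "ee_rot": TCP orientation; "force": force on the tool from outside, world axes, zero at the start; "moment": the same for the moment, N m; "opening": opening from 0.0 (shut) to 1.0 (fully open).
Only numpy, scipy, OpenCV 4.12 (cv2) and the standard library are available. Lean on these libraries where they do the work, as an engineer would, in place of code of your own. Each camera call takes 0.05 s, during which the arm holds its last target.

## Working session

There is one attempt and no reset: what is moved stays moved. The work goes in short steps, Python scripts to look and compute and a shell command to move; the robot and the scene stay as the last step left them, time stands still between calls to the robot, and variables do not carry over. Pictures are saved under pics/ and viewed, and the job is handed in when it is done.

```bash
ls; mkdir -p pics
python3 - <<'E'
from bench import readout, capture, robot
import cv2
print(readout.observe())
for n in ["scene","side","wrist"]:
    c=capture(n); cv2.imwrite(f"pics/{n}0.png",c["pixels"][:,:,::-1]); print(n,c["intrinsics"].tolist(),c["camera_from_world"].round(4).tolist(), [k for k in c])
E
```

```text
pics
{'clock': 0.0, 'qpos': array([-1.24300855e+00,  2.13360725e-01, -3.50487155e-02,  1.32349838e+00,
        1.26975086e-05,  1.57082307e+00]), 'joint_vel': array([ 0.00042515, -0.00122683, -0.00067449, -0.00085951, -0.00118714,
       -0.00149254]), 'joint_torque': array([ 4.39827436e-04, -6.86167502e+01,  4.87119770e+01,  1.75750471e-02,
        1.76209364e-04, -2.05482479e-05]), 'tcp_pos': array([ 0.16087038, -0.47305924,  0.230818  ]), 'ee_rot': array([-3.09841642e+00, -5.12365141e-01,  2.65121224e-04]), 'force': array([ 0.5631453 , -0.34357008,  0.46751168]), 'moment': array([-0.03445011,  0.00838462, -0.04574881]), 'opening': 0.9963771772414756}
scene [[474.54726221969264, 0.0, 323.4254979672909], [0.0, 474.54726221969264, 234.93646956363747], [0.0, 0.0, 1.0]] [[-0.7252, 0.6885, 0.0011, 0.3706], [-0.4084, -0.4315, 0.8044, 0.1068], [0.5543, 0.5829, 0.5941, -1.2682], [0.0, 0.0, 0.0, 1.0]] ['pixels', 'intrinsics', 'camera_from_world']
side [[440.0463005690163, 0.0, 322.25433852433576], [0.0, 440.0463005690163, 234.56372008238745], [0.0, 0.0, 1.0]] [[0.9974, -0.07, 0.0176, -0.4695], [0.0218, 0.5249, 0.8509, -0.0733], [-0.0688, -0.8483, 0.5251, -0.8981], [0.0, 0.0, 0.0, 1.0]] ['pixels', 'intrinsics', 'camera_from_world']
wrist [[424.8167857679878, 0.0, 316.9736409680999], [0.0, 424.8167857679878, 243.79452513379286], [0.0, 0.0, 1.0]] [[0.3211, -0.947, 0.0004, -0.499], [0.9066, 0.3073, -0.2892, 0.0377], [0.2737, 0.0933, 0.9573, -0.3779], [0.0, 0.0, 0.0, 1.0]] ['pixels', 'intrinsics', 'camera_from_world']
```

View pics/scene0.png

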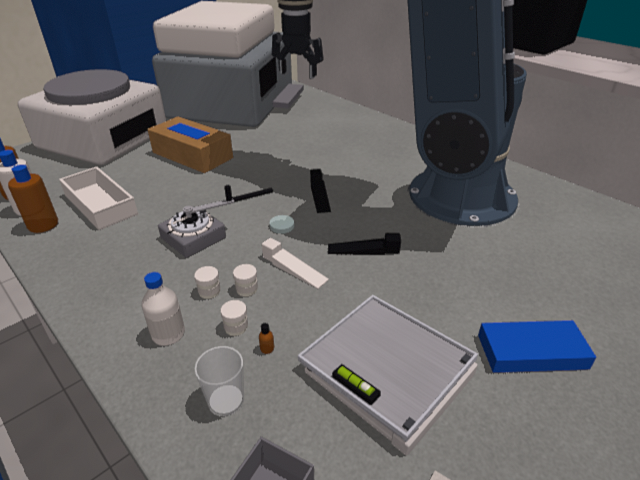

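View pics/side0.png

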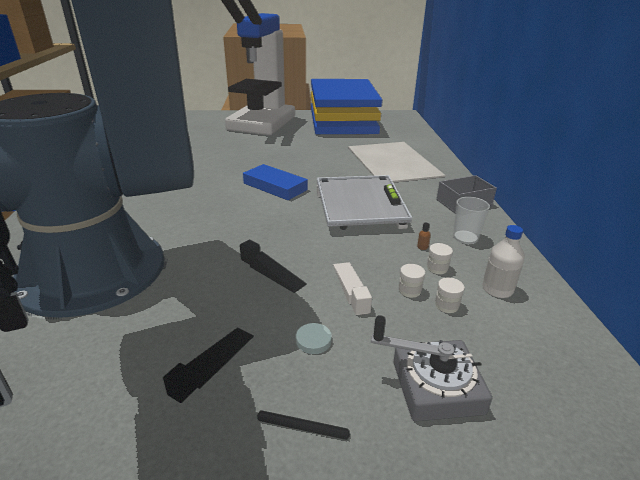

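View pics/wrist0.png

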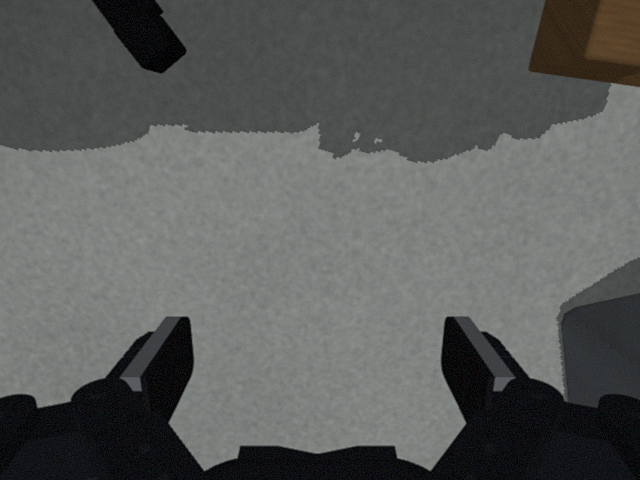

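```bash
cat > h.py <<'E'
import numpy as np, cv2
from bench import readout, capture, robot
def snap(n,tag=None):
    c=capture(n)
    if tag: cv2.imwrite(f"pics/{tag}.png",c["pixels"][:,:,::-1])
    return c
def crop(c,x0,y0,x1,y1,tag,k=4):
    im=c["pixels"][y0:y1,x0:x1,::-1]; cv2.imwrite(f"pics/{tag}.png",cv2.resize(im,None,fx=k,fy=k,interpolation=cv2.INTER_CUBIC))
def ray(c,u,v):
    K=c["intrinsics"];T=c["camera_from_world"]
    d=np.linalg.inv(K)@np.array([u,v,1.]); d=np.array([d[0],-d[1],-d[2]])
    R=T[:3,:3]; o=-R.T@T[:3,3]; return o,R.T@d
def onz(c,u,v,z):
    o,d=ray(c,u,v); return o+d*(z-o[2])/d[2]
def proj(c,p):
    T=c["camera_from_world"];q=T[:3,:3]@np.asarray(p)+T[:3,3]; q=c["intrinsics"]@np.array([q[0],-q[1],-q[2]]); return q[:2]/q[2]
def tri(c1,p1,c2,p2):
    o1,d1=ray(c1,*p1);o2,d2=ray(c2,*p2); s=np.linalg.lstsq(np.c_[d1,-d2],o2-o1,rcond=None)[0]
    a=o1+d1*s[0];b=o2+d2*s[1]; return (a+b)/2,np.linalg.norm(a-b)
E
python3 - <<'E'
from h import *
s=snap("scene");d=snap("side")
crop(s,150,170,340,300,"s_a",4); crop(s,290,285,490,450,"s_b",4); crop(d,310,165,510,315,"d_a",4); crop(d,330,300,500,420,"d_b",4)
E
```

```text
(no output)
```

View pics/s_a.png

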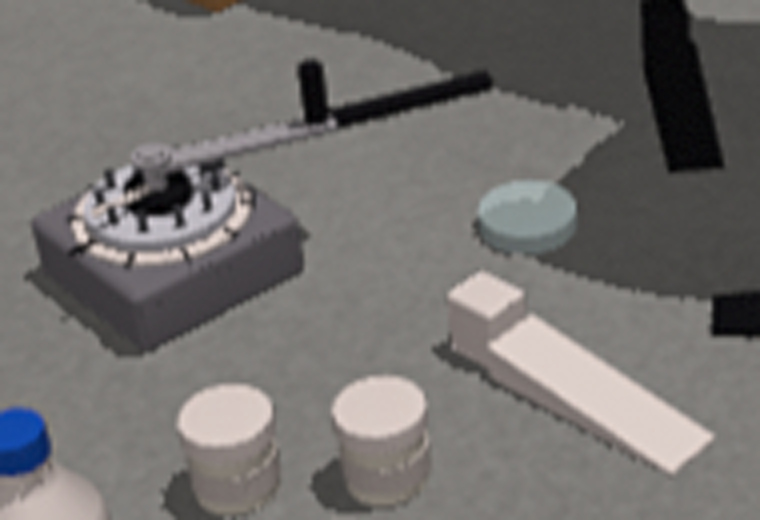

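View pics/s_b.png

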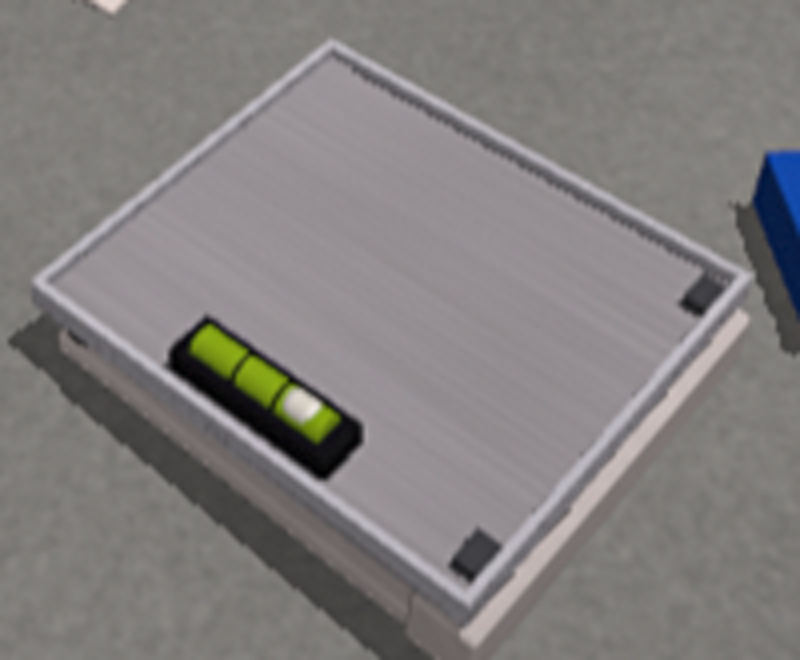

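View pics/d_a.png

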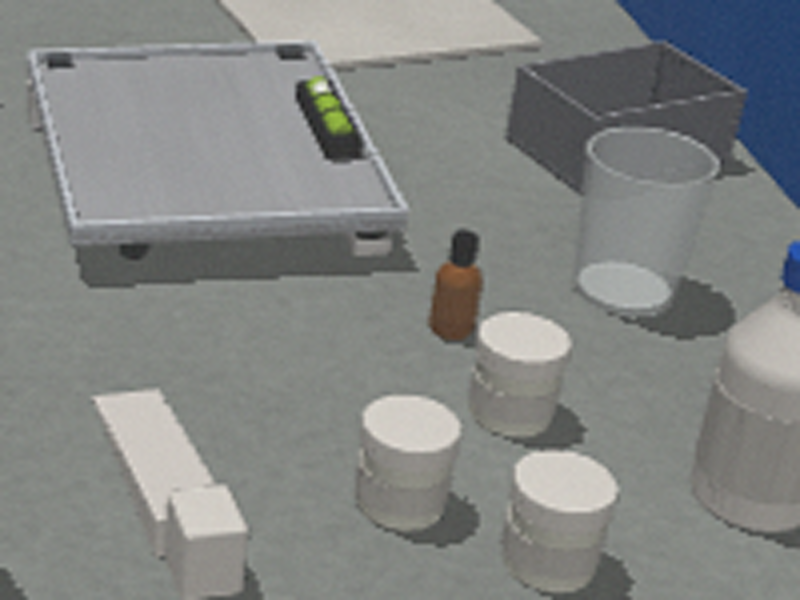

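View pics/d_b.png

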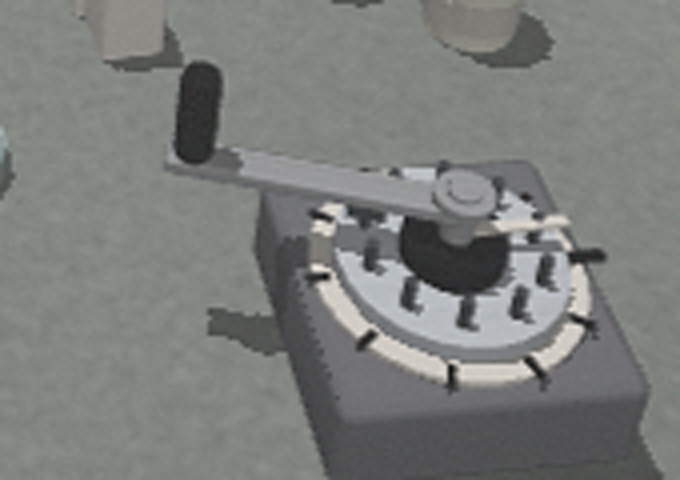

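Run:
```python
from h import *
s=snap("scene");d=snap("side")
f=lambda o,u,v:((u+.5)/4-.5+o[0],(v+.5)/4-.5+o[1])
SA=(150,170);SB=(290,285);DA=(310,165);DB=(330,300)
np.set_printoptions(precision=4,suppress=True)
def t(n,a,b): 
    p,e=tri(s,f(*a),d,f(*b)); print(n,p,"gap",round(e,4))
t("c--",(SB,333,42),(DA,75,228));t("c+-",(SB,38,285),(DA,405,208));t("c-+",(SB,748,275),(DA,32,50));t("c++",(SB,470,608),(DA,315,46))
for n,(u,v),z in [("c--",(333,42),.0385),("c+-",(38,285),.0385),("c-+",(748,275),.0485),("c++",(470,608),.0485)]: print(n,onz(s,*f(SB,u,v),z))
for n,(u,v),z in [("c--",(75,228),.0385),("c+-",(405,208),.0385),("c-+",(32,50),.0485),("c++",(315,46),.0485)]: print("side",n,onz(d,*f(DA,u,v),z))
# wedge block top corners in scene; centre = mean
for n,(u,v) in dict(a=(484,272),b=(524,292),c=(488,318),e=(447,297)).items(): print("wblk",n,onz(s,*f(SA,u,v),.04))
for n,(u,v) in dict(a=(168,494),b=(228,486),c=(246,533),e=(184,543)).items(): print("wblk side",n,onz(d,*f(DA,u,v),.04))
for n,(u,v) in dict(a=(712,436),b=(674,472)).items(): print("nose",n,onz(s,*f(SA,u,v),.0025))
for n,(u,v) in dict(a=(94,398),b=(158,390)).items(): print("nose side",n,onz(d,*f(DA,u,v),.0025))
# pots caps
for n,(u,v) in dict(p1=(226,413),p2=(380,406)).items(): print(n,onz(s,*f(SA,u,v),.05))
for n,(u,v) in dict(p1=(565,481),p2=(411,424),p3=(523,337)).items(): print(n,'side',onz(d,*f(DA,u,v),.05))
print("dropper",onz(d,*f(DA,464,238),.062))
t("knob",(SA,311,68),(DB,201,70)); print(onz(s,*f(SA,311,66),.117),onz(d,*f(DB,202,68),.117))
t("axis",(SA,154,155),(DB,465,190))
print("dish",onz(s,*f(SA,528,208),.014))
for u,v in [(260,415),(348,436)]: print("marker",onz(d,u,v,.0065))
for u,v in [(304,288),(245,245),(183,390),(250,335)]: print("blk wedge",onz(d,u,v,.02))
```

```text
c-- [0.4921 0.1167 0.0367] gap 0.0006
c+- [0.6892 0.13   0.0376] gap 0.0016
c-+ [0.4812 0.3337 0.0498] gap 0.0012
c++ [0.6772 0.3454 0.0451] gap 0.0003
c-- [0.4933 0.1179 0.0385]
c+- [0.6905 0.1304 0.0385]
c-+ [0.4809 0.3332 0.0485]
c++ [0.6791 0.3463 0.0485]
side c-- [0.492  0.1132 0.0385]
side c+- [0.688  0.129  0.0385]
side c-+ [0.481  0.3374 0.0485]
side c++ [0.6752 0.338  0.0485]
wblk a [ 0.5218 -0.158   0.04  ]
wblk b [ 0.5173 -0.1287  0.04  ]
wblk c [ 0.5458 -0.1242  0.04  ]
wblk e [ 0.5505 -0.154   0.04  ]
wblk side a [ 0.5143 -0.1322  0.04  ]
wblk side b [ 0.5425 -0.1277  0.04  ]
wblk side c [ 0.5453 -0.1611  0.04  ]
wblk side e [ 0.517  -0.1665  0.04  ]
nose a [ 0.495  -0.0041  0.0025]
nose b [0.5283 0.0024 0.0025]
nose side a [ 0.4934 -0.0036  0.0025]
nose side b [0.528  0.0021 0.0025]
p1 [ 0.6946 -0.1431  0.05  ]
p2 [ 0.6363 -0.0951  0.05  ]
p1 side [ 0.6934 -0.1439  0.05  ]
p2 side [ 0.6339 -0.0977  0.05  ]
p3 side [ 0.7097 -0.0266  0.05  ]
dropper [0.6992 0.0534 0.062 ]
knob [ 0.531  -0.2941  0.1158] gap 0.0022
[ 0.532  -0.2942  0.117 ] [ 0.5303 -0.2938  0.117 ]
axis [ 0.6217 -0.324   0.083 ] gap 0.0002
dish [ 0.442  -0.2189  0.014 ]
marker [ 0.3584 -0.3633  0.0065]
marker [ 0.4768 -0.4021  0.0065]
blk wedge [ 0.4286 -0.1026  0.02  ]
blk wedge [0.3063 0.0514 0.02  ]
blk wedge [ 0.2482 -0.3259  0.02  ]
blk wedge [ 0.3358 -0.2212  0.02  ]
```

```bash
cat > need.py <<'E'
import sys
from h import *
from scipy.spatial.transform import Rotation as Rn
np.set_printoptions(precision=4,suppress=True)
def need(x=None,y=None,z=None,jaw=None):
    """jaw: desired world direction (deg) of tool y axis (mod 180)."""
    o=readout.observe(); R=Rn.from_rotvec(o["ee_rot"]).as_matrix(); p=o["tcp_pos"]
    t=np.array([p[i] if v is None else v for i,v in enumerate((x,y,z))])
    print("clock %.2f"%o["clock"],"tcp",p,"F",o["force"].round(1),"open %.3f"%o["opening"],"toolx",R[:,0],"tooly",R[:,1],"zax",R[:,2])
    a=np.degrees(np.arctan2(R[1,1],R[0,1]))
    print("jaw ang %.2f q6 %.2f"%(a%180,o["qpos"][5]))
    # levelling turn: bring tool z to -z world
    w=R.T@np.cross(R[:,2],[0,0,-1]); print("tilt turn deg",np.degrees(w))
    if jaw is not None:
        dw=(jaw-a+90)%180-90; print("turn about tool z: %.2f"%(-dw))
        c,s_=np.cos(np.radians(dw)),np.sin(np.radians(dw)); R2=np.array([[c,-s_,0],[s_,c,0],[0,0,1]])@R
        print("shift in tool axes AFTER turn (mm)",(R2.T@(t-p)*1000).round(1))
    print("shift in tool axes now (mm)",(R.T@(t-p)*1000).round(1))
if __name__=="__main__":
    need(*[None if a=="-" else float(a) for a in sys.argv[1:]])
E
python3 need.py 0.5312 -0.144 0.10 8.1
```

```text
clock 0.35 tcp [ 0.161  -0.4733  0.2312] F [-0.5 -1.1 -0.1] open 0.998 toolx [ 0.9467  0.322  -0.    ] tooly [ 0.322  -0.9467 -0.0003] zax [-0.0001  0.0002 -1.    ]
jaw ang 108.78 q6 1.57
tilt turn deg [-0.015   0.0001  0.    ]
turn about tool z: -79.32
shift in tool axes AFTER turn (mm) [273.9 413.  131.1]
shift in tool axes now (mm) [ 456.5 -192.5  131.2]
```

```bash
python3 -m inch '[[[0,0,0],[0,0,-10],100],[[0,0,0],[0,0,-10],100],[[0,0,0],[0,0,-10],100],[[0,0,0],[0,0,-10],100],[[0,0,0],[0,0,-10],100],[[0,0,0],[0,0,-10],100],[[0,0,0],[0,0,-10],100],[[0,0,0],[0,0,-9],100],[[0,0,0],[0,0,0],100],[[0,0,0],[0,0,0],100]]'; python3 need.py 0.5312 -0.144 0.10 8.1
```

```text
clock: 1.6
tcp_pos: [0.1609, -0.473, 0.2309]
ee_rot: [-2.018, -2.407, -0.001]
force: [-0.8, 0.7, -0.9]
opening: 1.001
clock 1.60 tcp [ 0.1609 -0.473   0.2309] F [-0.8  0.7 -0.9] open 1.001 toolx [-0.1746  0.9846  0.001 ] tooly [ 0.9846  0.1746 -0.0001] zax [-0.0003  0.001  -1.    ]
jaw ang 10.06 q6 0.15
tilt turn deg [-0.008 -0.058  0.   ]
turn about tool z: 1.96
shift in tool axes AFTER turn (mm) [273.4 413.  131.1]
shift in tool axes now (mm) [259.2 422.1 131.1]
```

```bash
python3 -m inch '[[[0,0,0],[0,0,2],100],[[0.031,0.046,0.005],[0,0,0],80],[[0.031,0.046,0.005],[0,0,0],80],[[0.031,0.046,0.005],[0,0,0],80],[[0.031,0.046,0.005],[0,0,0],80],[[0.031,0.046,0.005],[0,0,0],80],[[0.031,0.046,0.005],[0,0,0],80],[[0.031,0.046,0.005],[0,0,0],80],[[0.031,0.046,0.005],[0,0,0],80],[[0.025,0.045,0.005],[0,0,0],80]]'; python3 need.py 0.5312 -0.144 0.10 8.1
```

```text
clock: 2.85
tcp_pos: [0.5473, -0.1442, 0.1854]
ee_rot: [2.105, 2.328, 0.0]
force: [0.4, -0.3, 0.2]
opening: 0.796
clock 2.85 tcp [ 0.5473 -0.1442  0.1854] F [ 0.4 -0.3  0.2] open 0.796 toolx [-0.1004  0.9949 -0.0021] tooly [0.9949 0.1004 0.0021] zax [ 0.0023 -0.0018 -1.    ]
jaw ang 5.76 q6 1.21
tilt turn deg [ 0.1188  0.1179 -0.    ]
turn about tool z: -2.34
shift in tool axes AFTER turn (mm) [  2.6 -16.   85.4]
shift in tool axes now (mm) [  2.  -16.1  85.4]
```

```bash
python3 -m inch '[[[0,0,0],[0,0,0],80],[[0,0,0],[0,0,-2.5],80],[[0.002,-0.008,0.01],[0,0,0],80],[[0,-0.008,0.01],[0,0,0],80],[[0,0,0.01],[0,0,0],80],[[0,0,0.01],[0,0,0],80],[[0,0,0.01],[0,0,0],80],[[0,0,0.01],[0,0,0],80],[[0,0,0],[0,0,0],80],[[0,0,0],[0,0,0],80]]'; python3 need.py 0.5312 -0.144 0.01 8.1; python3 -c "
from h import *
c=snap('wrist','w1'); print(proj(c,(.5312,-.144,.04)),proj(c,(.5112,-.001,.0025)))"
```

```text
clock: 4.1
tcp_pos: [0.5316, -0.1441, 0.1216]
ee_rot: [2.067, 2.363, -0.001]
force: [-0.4, 0.2, -0.3]
opening: 0.796
clock 4.10 tcp [ 0.5316 -0.1441  0.1216] F [-0.4  0.2 -0.3] open 0.796 toolx [-0.1332  0.9911 -0.002 ] tooly [0.9911 0.1332 0.0008] zax [ 0.0011 -0.0019 -1.    ]
jaw ang 7.65 q6 1.17
tilt turn deg [ 0.0453  0.1163 -0.    ]
turn about tool z: -0.45
shift in tool axes AFTER turn (mm) [  0.4  -0.4 111.6]
shift in tool axes now (mm) [  0.4  -0.4 111.6]
[318.00487567 254.56433278] [316.41527424 -21.28084435]
```

View pics/w1.png

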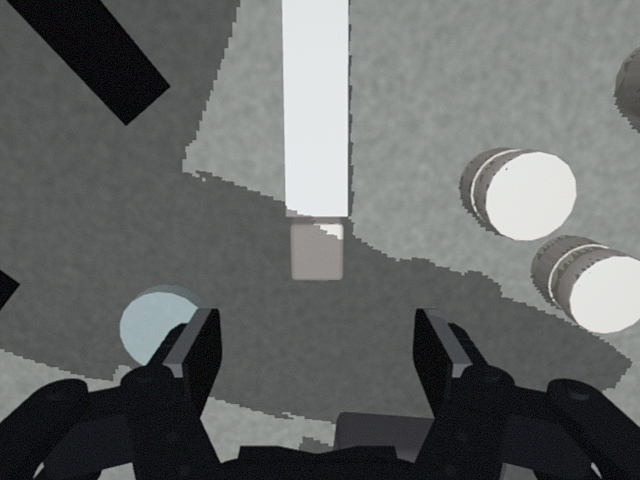

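```bash
python3 -m inch '[[[0.001,0,0.016],[0,0,0],80],[[0,0,0.016],[0,0,0],80],[[0,0,0.016],[0,0,0],75],[[0,0,0.016],[0,0,0],75],[[0,0,0.016],[0,0,0],75],[[0,0,0.016],[0,0,0],75],[[0,0,0.012],[0,0,0],75],[[0,0,0],[0,0,0],0],[[0,0,0],[0,0,0],0],[[0,0,0],[0,0,0],0]]'; python3 need.py 0.5312 -0.144 0.01 8.1
```

```text
clock: 5.4
tcp_pos: [0.5351, -0.144, 0.014]
ee_rot: [2.062, 2.359, 0.004]
force: [-0.1, 0.1, -0.6]
opening: 0.34
clock 5.40 tcp [ 0.5351 -0.144   0.014 ] F [-0.1  0.1 -0.6] open 0.340 toolx [-0.1335  0.991  -0.0049] tooly [0.991  0.1336 0.0073] zax [ 0.0079 -0.0038 -1.    ]
jaw ang 7.68 q6 1.17
tilt turn deg [ 0.4199  0.2779 -0.    ]
turn about tool z: -0.42
shift in tool axes AFTER turn (mm) [ 0.6 -3.9  4. ]
shift in tool axes now (mm) [ 0.5 -3.9  4. ]
```

```bash
python3 -m inch '[[[0,0,0],[0,0,2.2],0],[[0,0.004,0],[0,0,2.2],0],[[0,0.004,0],[0,0,0],0],[[0,0.004,0],[0,0,0],0],[[0.01,0,0],[0,0,0],0],[[0.02,0,0],[0,0,0],0],[[0.02,0,0],[0,0,0],0],[[0.02,0,0],[0,0,0],0],[[0.01,0,0],[0,0,0],0],[[0,0,0],[0,0,0],0]]'; python3 need.py 0.5349 0.0654 0.013 3.4
python3 -c "
from h import *
s=snap('scene','s2');d=snap('side','d2')"
```

```text
clock: 6.65
tcp_pos: [0.5427, -0.0561, 0.0152]
ee_rot: [2.148, 2.28, 0.006]
force: [-0.9, -1.0, -1.4]
opening: 0.345
clock 6.65 tcp [ 0.5427 -0.0561  0.0152] F [-0.9 -1.  -1.4] open 0.345 toolx [-0.0596  0.9982 -0.0044] tooly [0.9982 0.0596 0.009 ] zax [ 0.0093 -0.0039 -0.9999]
jaw ang 3.42 q6 1.41
tilt turn deg [0.5181 0.254  0.    ]
turn about tool z: 0.02
shift in tool axes AFTER turn (mm) [121.7  -0.6   1.6]
shift in tool axes now (mm) [121.7  -0.5   1.6]
```

View pics/d2.png

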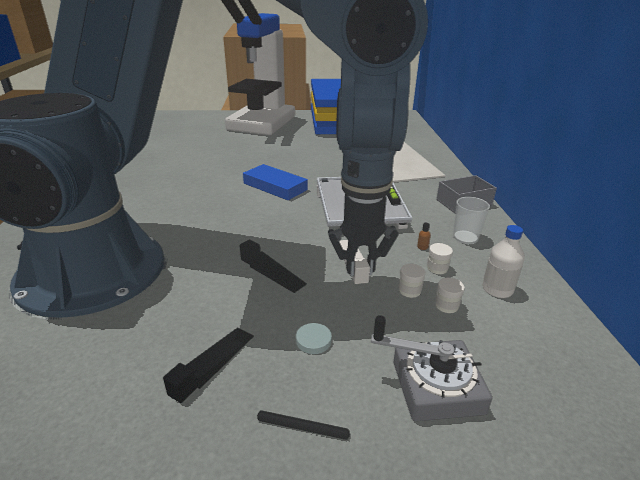

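View pics/s2.png

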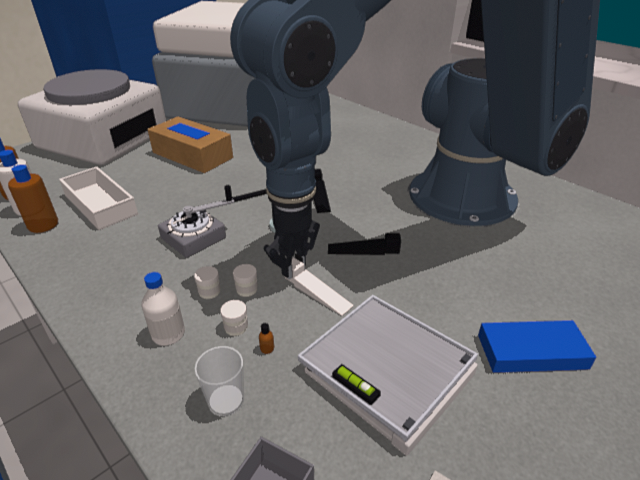

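```bash
python3 -m inch '[[[0,0,0.001],[0.5,0.2,0],0],[[0.005,0,0],[0,0,0],0],[[0.01,0,0],[0,0,0],0],[[0.01,0,0],[0,0,0],0],[[0.01,0,0],[0,0,0],0],[[0.01,0,0],[0,0,0],0],[[0.01,0,0],[0,0,0],0],[[0.01,0,0],[0,0,0],0],[[0.005,0,0],[0,0,0],0],[[0,0,0],[0,0,0],0]]'; python3 need.py 0.5349 0.0654 0.013 3.4
python3 -c "
from h import *
s=snap('scene');d=snap('side'); crop(s,270,250,480,430,'s3',3);crop(d,300,160,440,300,'d3',4)"
```

```text
clock: 8.0
tcp_pos: [0.5386, 0.0163, 0.0139]
ee_rot: [2.156, 2.282, -0.004]
force: [1.1, 1.7, -2.8]
opening: 0.342
clock 8.00 tcp [0.5386 0.0163 0.0139] F [ 1.1  1.7 -2.8] open 0.342 toolx [-0.0568  0.9984 -0.0031] tooly [ 0.9984  0.0568 -0.0003] zax [-0.0001 -0.0031 -1.    ]
jaw ang 3.26 q6 1.55
tilt turn deg [-0.0144  0.1787 -0.    ]
turn about tool z: -0.14
shift in tool axes AFTER turn (mm) [49.3 -0.7  0.7]
shift in tool axes now (mm) [49.3 -0.9  0.7]
```

View pics/s3.png

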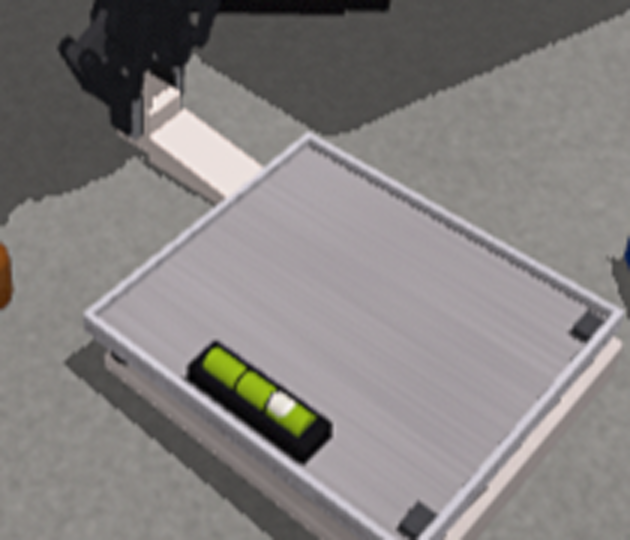

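View pics/d3.png

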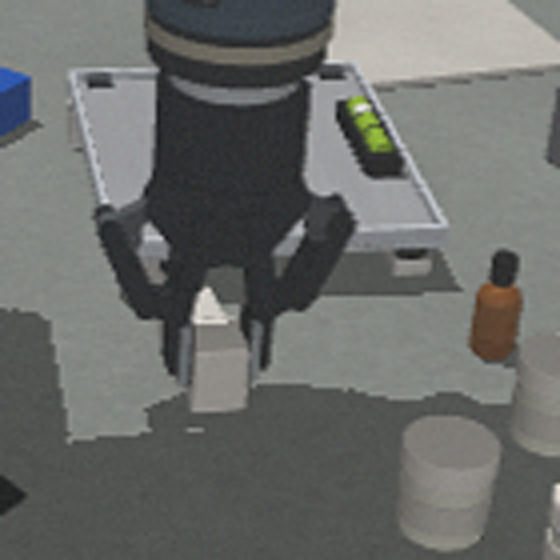

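```bash
python3 -m inch '[[[0.006,-0.001,0.0],[0,0,0],0],[[0.006,0,0],[0,0,0],0],[[0.006,0,0],[0,0,0],0],[[0.006,0,0],[0,0,0],0],[[0.006,0,0],[0,0,0],0],[[0.006,0,0],[0,0,0],0],[[0.006,0,0],[0,0,0],0],[[0.005,0,0],[0,0,0],0],[[0,0,0],[0,0,0],0],[[0,0,0],[0,0,0],0]]'; python3 need.py 0.5349 0.0654 0.013 3.4
python3 -c "
from h import *
s=snap('scene');d=snap('side'); crop(s,320,350,390,410,'s4',8)"
```

```text
clock: 9.35
tcp_pos: [0.535, 0.0589, 0.0138]
ee_rot: [2.159, 2.27, -0.013]
force: [0.6, -0.4, -1.7]
opening: 0.339
clock 9.35 tcp [0.535  0.0589 0.0138] F [ 0.6 -0.4 -1.7] open 0.339 toolx [-0.0499  0.9987 -0.0119] tooly [ 0.9988  0.0499 -0.0001] zax [ 0.0005 -0.0119 -0.9999]
jaw ang 2.86 q6 1.64
tilt turn deg [-0.0075  0.6812 -0.    ]
turn about tool z: -0.54
shift in tool axes AFTER turn (mm) [6.5 0.3 0.8]
shift in tool axes now (mm) [6.5 0.2 0.8]
```

View pics/s4.png

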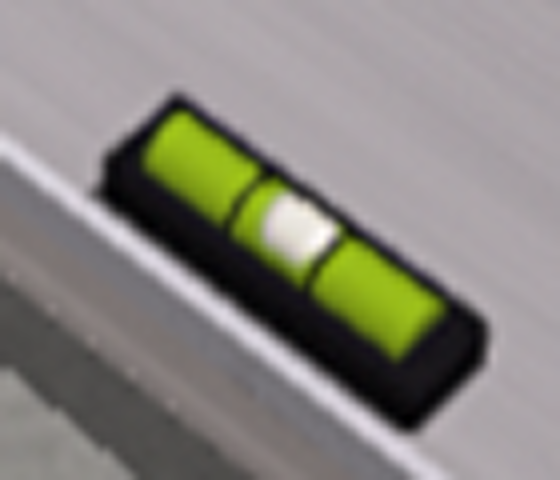

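```bash
python3 -m inch '[[[0.003,0,0.0],[0,0,0],0],[[0.003,0,0],[0,0,0],0],[[0.003,0,0],[0,0,0],0],[[0.001,0,0],[0,0,0],0],[[0,0,0],[0,0,0],0],[[0,0,0],[0,0,0],0],[[0,0,0],[0,0,0],0],[[0,0,0],[0,0,0],0],[[0,0,0],[0,0,0],0],[[0,0,0],[0,0,0],0]]'; python3 need.py 0.5349 0.0654 0.013 3.4
python3 -c "
from h import *
s=snap('scene');d=snap('side'); crop(s,320,350,390,410,'s5',8)"
```

```text
clock: 10.7
tcp_pos: [0.5346, 0.0666, 0.0138]
ee_rot: [2.16, 2.265, -0.018]
force: [-0.1, -2.1, -1.3]
opening: 0.341
clock 10.70 tcp [0.5346 0.0666 0.0138] F [-0.1 -2.1 -1.3] open 0.341 toolx [-0.0473  0.9987 -0.0163] tooly [ 0.9989  0.0473 -0.0001] zax [ 0.0006 -0.0163 -0.9999]
jaw ang 2.71 q6 1.66
tilt turn deg [-0.0078  0.9321  0.    ]
turn about tool z: -0.69
shift in tool axes AFTER turn (mm) [-1.3  0.3  0.8]
shift in tool axes now (mm) [-1.2  0.3  0.8]
```

View pics/s5.png

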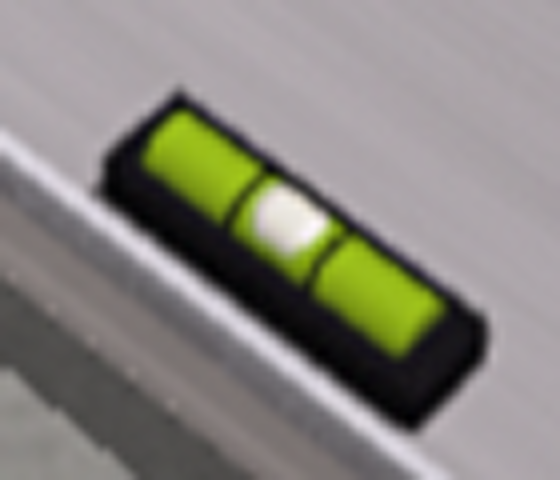

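```bash
python3 -m inch '[[[0,0,0],[0,0,0],60],[[0,0,0],[0,0,0],60],[[0,0,0],[0,0,0],60],[[0,0,0],[0,0,0],60],[[0,0,0],[0,0,0],60],[[0,0,-0.02],[0,0,0],60],[[0,0,-0.04],[0,0,0],60],[[0,0,-0.04],[0,0,0],60],[[0,0,-0.04],[0,0,0],60],[[-0.0,0,-0.04],[0,0,0],60]]'
cat > bub.py <<'E'
from h import *
th=0.06; ex=np.array([np.cos(th),np.sin(th)]); ey=np.array([-np.sin(th),np.cos(th)]); C=np.array([.5852,.2317])
for n in ("scene","side"):
    c=capture(n); im=c["pixels"]; hsv=cv2.cvtColor(im,cv2.COLOR_RGB2HSV)
    # region: plate coords x 72..88, y -40..40 at z .06
    poly=np.array([proj(c,[*(C+ex*a+ey*b),.062]) for a,b in [(.069,-.037),(.091,-.037),(.091,.037),(.069,.037)]])
    m=np.zeros(im.shape[:2],np.uint8); cv2.fillConvexPoly(m,poly.round().astype(int),255)
    def st(mask,name):
        v,u=np.nonzero(mask&(m>0)); 
        if len(u)==0: print(n,name,"none");return
        P=np.array([onz(c,a,b,.062)[:2]-C for a,b in zip(u,v)]); y=P@ey; x=P@ex
        print(n,name,len(u),"x %.4f y mean %.4f min %.4f max %.4f"%(x.mean(),y.mean(),y.min(),y.max()))
        return y
    st((hsv[...,1]<90)&(hsv[...,2]>120),"white")
    st((hsv[...,1]>120)&(hsv[...,2]>90),"green")
    st((hsv[...,2]<60),"dark")
    crop(c,int(poly[:,0].min())-8,int(poly[:,1].min())-8,int(poly[:,0].max())+8,int(poly[:,1].max())+8,"bub_"+n,8)
E
python3 bub.py
```

```text
clock: 12.05
tcp_pos: [0.5324, 0.0697, 0.1964]
ee_rot: [2.162, 2.268, -0.024]
force: [-0.2, 0.2, -0.9]
opening: 0.6
scene white 176 x 0.0742 y mean -0.0006 min -0.0380 max 0.0378
scene green 277 x 0.0835 y mean 0.0013 min -0.0338 max 0.0323
scene dark 99 x 0.0818 y mean 0.0066 min -0.0362 max 0.0378
side white 58 x 0.0841 y mean 0.0053 min -0.0361 max 0.0407
side green 50 x 0.0756 y mean -0.0089 min -0.0403 max 0.0292
side dark none
```

View pics/bub_scene.png

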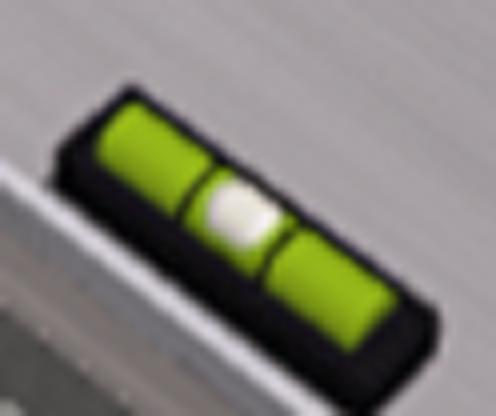

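View pics/bub_side.png

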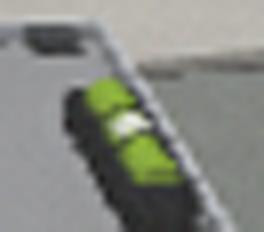

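```bash
python3 -c "
from h import *
c=snap('wrist','w2'); print(proj(c,(.665,.236,.06)))"
```

```text
[561.98371444 -46.15524595]
```

View pics/w2.png

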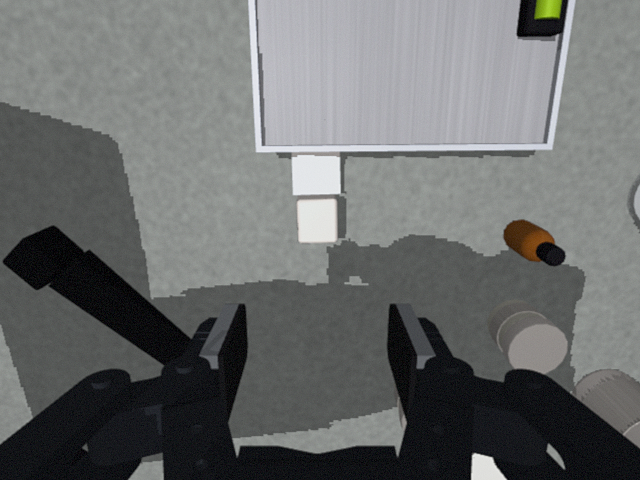

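```bash
python3 -m inch '[[[0,0,0],[0,0,-10.5],90],[[0,0,0],[0,0,-10.5],90],[[0,0,0],[0,0,-10.5],90],[[0,0,0],[0,0,-10.5],90],[[0,0,0],[0,0,0],90],[[-0.04,-0.01,0],[0,0,0],90],[[-0.04,-0.01,0],[0,0,0],90],[[-0.04,-0.01,0],[0,0,0],90],[[-0.04,-0.01,0],[0,0,0],90],[[0,0,0],[0,0,0],90]]';python3 need.py .635 -.0965 .12 45
```

```text
clock: 13.45
tcp_pos: [0.6179, -0.0754, 0.1884]
ee_rot: [-1.218, -2.889, 0.032]
force: [-1.1, -0.0, -1.0]
opening: 0.899
clock 13.45 tcp [ 0.6179 -0.0754  0.1884] F [-1.1 -0.  -1. ] open 0.899 toolx [-0.6983  0.7158 -0.0023] tooly [ 0.7156  0.6982 -0.0211] zax [-0.0135 -0.0164 -0.9998]
jaw ang 44.29 q6 0.69
tilt turn deg [-1.2105  0.1323  0.    ]
turn about tool z: -0.71
shift in tool axes AFTER turn (mm) [-26.9  -1.4  68.5]
shift in tool axes now (mm) [-26.9  -1.1  68.5]
```

```bash
python3 -m inch '[[[-0.013,-0.001,0.01],[-1.2,0,0],90],[[-0.014,0,0.01],[0,0,0],90],[[0,0,0.01],[0,0,0],90],[[0,0,0.01],[0,0,0],90],[[0,0,0.01],[0,0,0],90],[[0,0,0.01],[0,0,0],90],[[0,0,0.01],[0,0,0],90],[[0,0,0],[0,0,0],90],[[0,0,0],[0,0,0],90],[[0,0,0],[0,0,0],90]]';python3 need.py .635 -.0965 .017 45;python3 -c "
from h import *
c=snap('wrist','w3'); print(proj(c,(.635,-.0965,.05)));s=snap('scene','s6')"
```

```text
clock: 14.7
tcp_pos: [0.6358, -0.0944, 0.1124]
ee_rot: [1.225, 2.892, 0.0]
force: [0.5, -0.4, -0.0]
opening: 0.901
clock 14.70 tcp [ 0.6358 -0.0944  0.1124] F [ 0.5 -0.4 -0. ] open 0.901 toolx [-0.6956  0.7184 -0.0004] tooly [0.7184 0.6956 0.0004] zax [ 0.0005 -0.     -1.    ]
jaw ang 44.08 q6 0.65
tilt turn deg [ 0.0206  0.0219 -0.    ]
turn about tool z: -0.92
shift in tool axes AFTER turn (mm) [-0.9 -2.  95.4]
shift in tool axes now (mm) [-0.9 -2.  95.4]
[314.01036476 269.36158206]
```

View pics/w3.png

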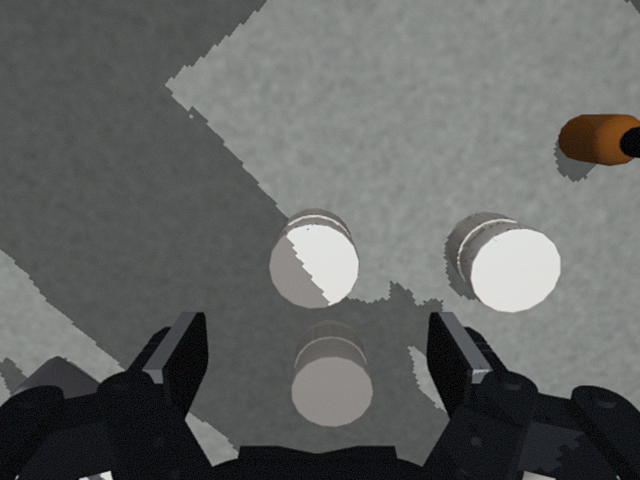

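View pics/s6.png

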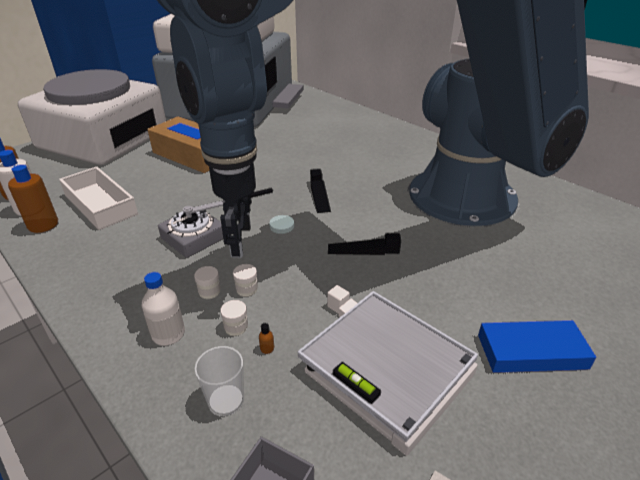

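```bash
python3 -m inch '[[[-0.001,-0.002,0.014],[0,0,0],90],[[0,0,0.014],[0,0,0],90],[[0,0,0.014],[0,0,0],90],[[0,0,0.014],[0,0,0],90],[[0,0,0.014],[0,0,0],90],[[0,0,0.014],[0,0,0],90],[[0,0,0.009],[0,0,0],90],[[0,0,0],[0,0,0],90],[[0,0,0],[0,0,0],0],[[0,0,0],[0,0,0],0]]';python3 need.py .635 -.0965 .017 45; python3 -m inch '[[[0,0,0],[0,0,0],0],[[0,0,0],[0,0,0],0],[[0,0,0],[0,0,0],0],[[0,0,-0.03],[0,0,0],0],[[0,0,-0.04],[0,0,0],0],[[0,0,-0.04],[0,0,0],0],[[0,0,-0.02],[0,0,0],0],[[0,0,0],[0,0,0],0],[[0,0,0],[0,0,0],0],[[0,0,0],[0,0,0],0]]';python3 need.py .532 .2836 .120 45
```

```text
clock: 16.05
tcp_pos: [0.6349, -0.0968, 0.0126]
ee_rot: [1.226, 2.892, 0.0]
force: [0.3, 0.5, -1.6]
opening: 0.535
clock 16.05 tcp [ 0.6349 -0.0968  0.0126] F [ 0.3  0.5 -1.6] open 0.535 toolx [-0.6956  0.7184 -0.0002] tooly [0.7184 0.6956 0.0001] zax [ 0.0002 -0.     -1.    ]
jaw ang 44.07 q6 0.65
tilt turn deg [ 0.0075  0.01   -0.    ]
turn about tool z: -0.93
shift in tool axes AFTER turn (mm) [ 0.1  0.3 -4.4]
shift in tool axes now (mm) [ 0.1  0.3 -4.4]
clock: 17.3
tcp_pos: [0.6336, -0.0966, 0.1442]
ee_rot: [-1.225, -2.89, 0.001]
force: [-0.1, 0.1, -1.3]
opening: 0.538
clock 17.30 tcp [ 0.6336 -0.0966  0.1442] F [-0.1  0.1 -1.3] open 0.538 toolx [-0.6956  0.7184  0.0023] tooly [ 0.7184  0.6956 -0.0017] zax [-0.0028  0.0005 -1.    ]
jaw ang 44.07 q6 0.65
tilt turn deg [-0.0958 -0.1306 -0.    ]
turn about tool z: -0.93
shift in tool axes AFTER turn (mm) [340.6 197.   24.6]
shift in tool axes now (mm) [343.8 191.5  24.6]
```

```bash
python3 -m inch '[[[0.02,0.011,0],[0,0,0],0],[[0.036,0.020,0],[0,0,0],0],[[0.036,0.020,0],[0,0,0],0],[[0.036,0.020,0],[0,0,0],0],[[0.036,0.020,0],[0,0,0],0],[[0.036,0.020,0],[0,0,0],0],[[0.036,0.020,0],[0,0,0],0],[[0.036,0.020,0],[0,0,0],0],[[0.036,0.020,0],[0,0,0],0],[[0.02,0.011,0],[0,0,0],0]]';python3 need.py .532 .2836 .120 45
```

```text
clock: 18.55
tcp_pos: [0.5245, 0.2822, 0.1383]
ee_rot: [-1.219, -2.882, 0.007]
force: [0.0, -0.6, -0.8]
opening: 0.539
clock 18.55 tcp [0.5245 0.2822 0.1383] F [ 0.  -0.6 -0.8] open 0.539 toolx [-0.6963  0.7177  0.0094] tooly [ 0.7176  0.6964 -0.009 ] zax [-0.013   0.0004 -0.9999]
jaw ang 44.14 q6 1.29
tilt turn deg [-0.5179 -0.5365  0.    ]
turn about tool z: -0.86
shift in tool axes AFTER turn (mm) [-4.5  6.4 18.2]
shift in tool axes now (mm) [-4.4  6.5 18.2]
```

```bash
python3 -m inch '[[[-0.004,0.006,0],[-0.5,-0.5,0],0],[[0,0,0.01],[0,0,0],0],[[0,0,0.01],[0,0,0],0],[[0,0,0.01],[0,0,0],0],[[0,0,0.01],[0,0,0],0],[[0,0,0.01],[0,0,0],0],[[0,0,0.01],[0,0,0],0],[[0,0,0.008],[0,0,0],0],[[0,0,0],[0,0,0],0],[[0,0,0],[0,0,0],0]]';python3 need.py .532 .2836 .0555 45; python3 -c "
from h import *
c=snap('wrist','w4'); s=snap('scene','s7')"
```

```text
clock: 19.8
tcp_pos: [0.5298, 0.2827, 0.0633]
ee_rot: [-1.223, -2.891, 0.004]
force: [0.7, 0.3, -0.1]
opening: 0.534
clock 19.80 tcp [0.5298 0.2827 0.0633] F [ 0.7  0.3 -0.1] open 0.534 toolx [-0.6964  0.7176  0.0011] tooly [ 0.7176  0.6964 -0.0032] zax [-0.0031 -0.0014 -1.    ]
jaw ang 44.14 q6 1.29
tilt turn deg [-0.1861 -0.0653  0.    ]
turn about tool z: -0.86
shift in tool axes AFTER turn (mm) [-0.9  2.3  7.8]
shift in tool axes now (mm) [-0.9  2.3  7.8]
```

View pics/w4.png

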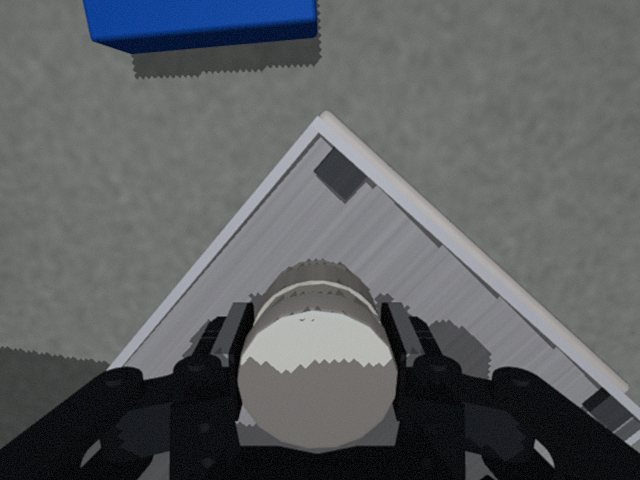

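View pics/s7.png

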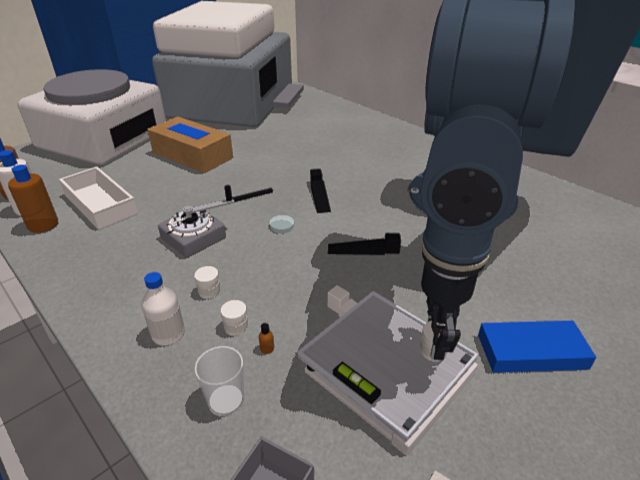

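Over the plate. Lower the last 8 mm and release.

```bash
python3 -m inch '[[[-0.001,0.002,0.002],[0,0,0],0],[[0,0,0.003],[0,0,0],0],[[0,0,0.003],[0,0,0],0],[[0,0,0.0005],[0,0,0],0],[[0,0,0],[0,0,0],0],[[0,0,0],[0,0,0],0],[[0,0,0],[0,0,0],70],[[0,0,0],[0,0,0],70],[[0,0,0],[0,0,0],70],[[0,0,0],[0,0,0],70]]';python3 need.py .532 .2836 .0555 45;python3 -m inch '[[[0,0,-0.01],[0,0,0],75],[[0,0,-0.03],[0,0,0],75],[[0,0,-0.04],[0,0,0],75],[[0,0,-0.04],[0,0,0],75],[[0,0,-0.02],[0,0,0],75],[[0,0,0],[0,0,0],75],[[0,0,0],[0,0,0],75],[[0,0,0],[0,0,0],75],[[0,0,0],[0,0,0],75],[[0,0,0],[0,0,0],75]]';python3 need.py .694 -.1435 .14 0; python3 bub.py;python3 -c "
from h import *
c=snap('wrist','w5'); s=snap('scene','s8')"
```

```text
clock: 21.15
tcp_pos: [0.5325, 0.2837, 0.0551]
ee_rot: [-1.223, -2.892, 0.002]
force: [0.1, 0.3, 0.1]
opening: 0.699
clock 21.15 tcp [0.5325 0.2837 0.0551] F [0.1 0.3 0.1] open 0.699 toolx [-0.6965  0.7175  0.0007] tooly [ 0.7175  0.6965 -0.0018] zax [-0.0018 -0.0007 -1.    ]
jaw ang 44.15 q6 1.29
tilt turn deg [-0.1018 -0.0417  0.    ]
turn about tool z: -0.85
shift in tool axes AFTER turn (mm) [ 0.3 -0.5 -0.4]
shift in tool axes now (mm) [ 0.3 -0.5 -0.4]
clock: 22.4
tcp_pos: [0.5315, 0.2832, 0.2003]
ee_rot: [-1.223, -2.891, 0.004]
force: [-1.0, -0.0, -0.8]
opening: 0.752
clock 22.40 tcp [0.5315 0.2832 0.2003] F [-1.  -0.  -0.8] open 0.752 toolx [-0.6965  0.7175  0.0013] tooly [ 0.7175  0.6965 -0.0036] zax [-0.0035 -0.0016 -1.    ]
jaw ang 44.15 q6 1.29
tilt turn deg [-0.2086 -0.0739  0.    ]
turn about tool z: 44.15
shift in tool axes AFTER turn (mm) [-426.8  162.7   59.2]
shift in tool axes now (mm) [-419.4 -180.4   60.4]
scene white 47 x 0.0822 y mean 0.0016 min -0.0067 max 0.0356
scene green 217 x 0.0843 y mean 0.0017 min -0.0326 max 0.0323
scene dark 167 x 0.0799 y mean 0.0016 min -0.0372 max 0.0378
side white 38 x 0.0844 y mean 0.0144 min -0.0361 max 0.0407
side green 37 x 0.0753 y mean -0.0125 min -0.0403 max 0.0290
side dark 9 x 0.0760 y mean -0.0140 min -0.0338 max 0.0107
```

View pics/w5.png

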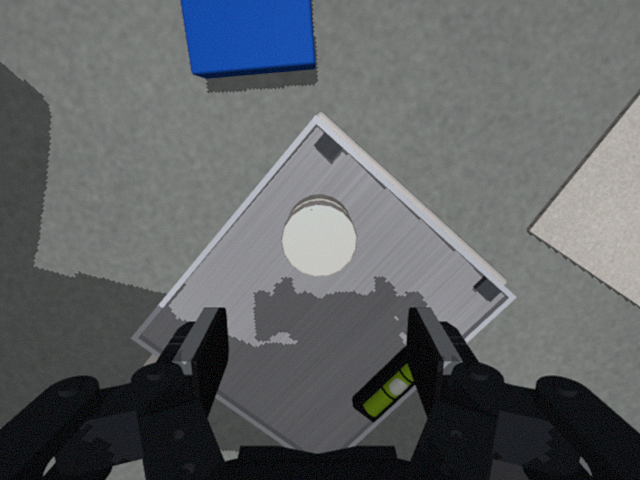

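View pics/bub_scene.png

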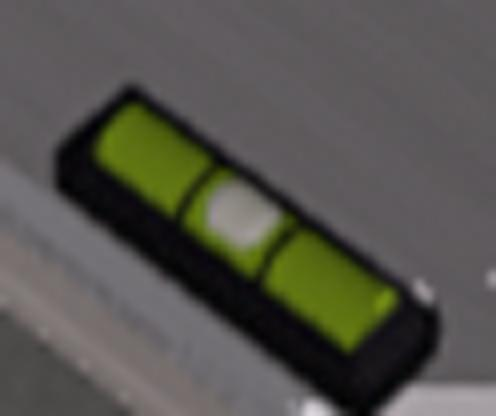

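View pics/s8.png

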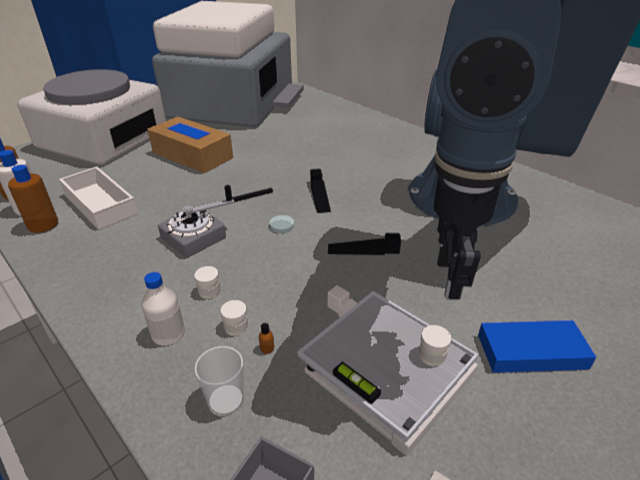

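```bash
python3 -c "
from h import *
d=capture('side');s=capture('scene');crop(d,380,210,540,330,'d5',5)
w=cv2.imread('pics/w5.png')[300:440,330:450];cv2.imwrite('pics/w5c.png',cv2.resize(w,None,fx=5,fy=5,interpolation=2))
print(onz(d,503,288,0),onz(s,165,335,0), onz(s,206.5,273,.05),onz(s,233,310,.05))"
```

```text
[ 0.82340596 -0.09651833  0.        ] [ 0.81800657 -0.10001126  0.        ] [ 0.69427376 -0.1422485   0.05      ] [ 0.7147563  -0.02220779  0.05      ]
```

View pics/d5.png

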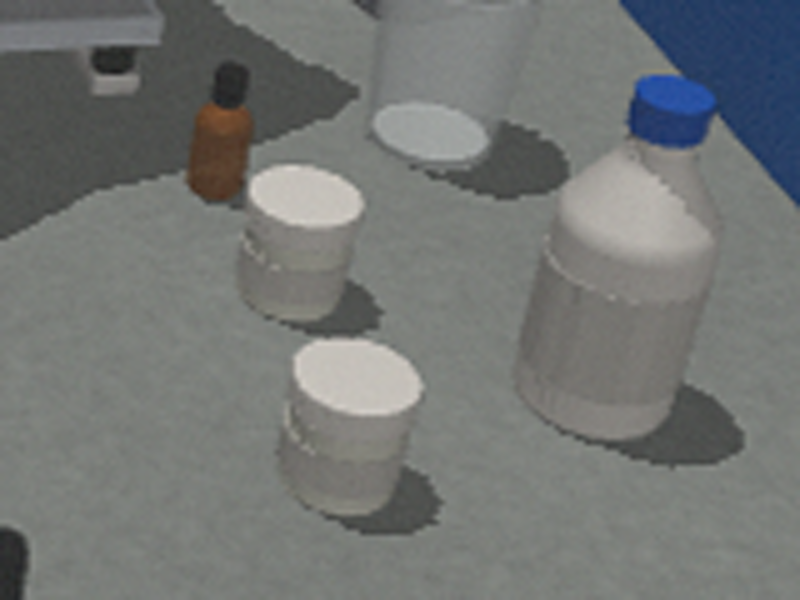

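View pics/w5c.png

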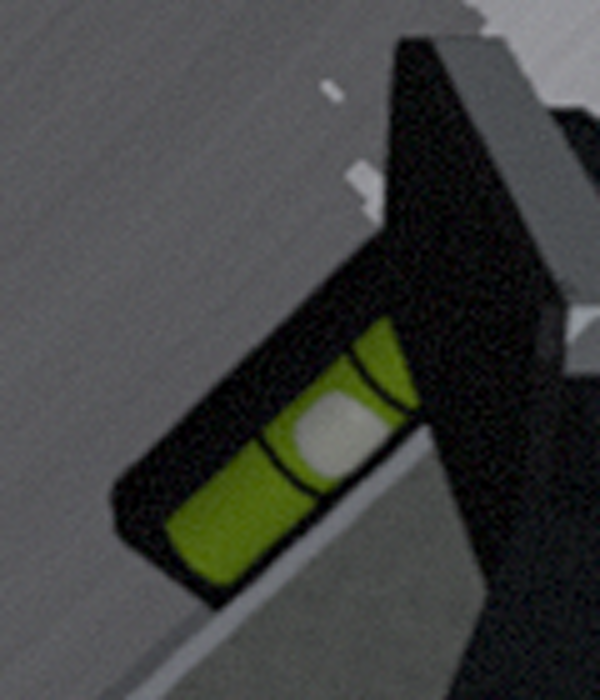

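```bash
python3 -m inch '[[[-0.025,-0.01,0],[0,0,0],90],[[-0.045,-0.02,0],[0,0,0],90],[[-0.045,-0.02,0],[0,0,0],90],[[-0.045,-0.02,0],[0,0,0],90],[[-0.045,-0.02,0],[0,0,0],90],[[-0.045,-0.02,0],[0,0,0],90],[[-0.045,-0.02,0],[0,0,0],90],[[-0.045,-0.02,0],[0,0,0],90],[[-0.045,-0.02,0.0],[0,0,0],90],[[-0.02,-0.01,0.0],[0,0,0],90]]';python3 need.py .694 -.1433 .12 45
```

```text
clock: 23.95
tcp_pos: [0.6897, -0.144, 0.2011]
ee_rot: [-1.218, -2.896, 0.001]
force: [-0.1, 0.7, -0.4]
opening: 0.9
clock 23.95 tcp [ 0.6897 -0.144   0.2011] F [-0.1  0.7 -0.4] open 0.900 toolx [-0.6994  0.7147  0.    ] tooly [ 0.7147  0.6994 -0.0009] zax [-0.0007 -0.0006 -1.    ]
jaw ang 44.38 q6 0.59
tilt turn deg [-0.0514 -0.0013  0.    ]
turn about tool z: -0.62
shift in tool axes AFTER turn (mm) [-2.5  3.6 81.1]
shift in tool axes now (mm) [-2.5  3.6 81.1]
```

```bash
python3 -m inch '[[[-0.002,0.003,0],[0,0,0],90],[[0,0,0.02],[0,0,0],90],[[0,0,0.02],[0,0,0],90],[[0,0,0.02],[0,0,0],90],[[0,0,0.02],[0,0,0],90],[[0,0,0],[0,0,0],90],[[0,0,0],[0,0,0],90],[[0,0,0],[0,0,0],90],[[0,0,0],[0,0,0],90],[[0,0,0],[0,0,0],90]]';python3 need.py .694 -.1433 .013 45;python3 -c "
from h import *
c=snap('wrist','w6'); print(proj(c,(.694,-.1433,.05)),proj(c,(.71,-.0266,.05)))"
```

```text
clock: 25.2
tcp_pos: [0.695, -0.1392, 0.1221]
ee_rot: [1.214, 2.894, 0.002]
force: [0.2, 0.1, 0.7]
opening: 0.9
clock 25.20 tcp [ 0.695  -0.1392  0.1221] F [0.2 0.1 0.7] open 0.900 toolx [-0.7009  0.7132 -0.0027] tooly [0.7132 0.7009 0.0022] zax [ 0.0034 -0.0004 -1.    ]
jaw ang 44.50 q6 0.60
tilt turn deg [0.1254 0.1533 0.    ]
turn about tool z: -0.50
shift in tool axes AFTER turn (mm) [ -1.9  -3.8 109.1]
shift in tool axes now (mm) [ -1.9  -3.8 109.1]
[310.91591778 264.88675369] [502.25781587 124.840946  ]
```

View pics/w6.png

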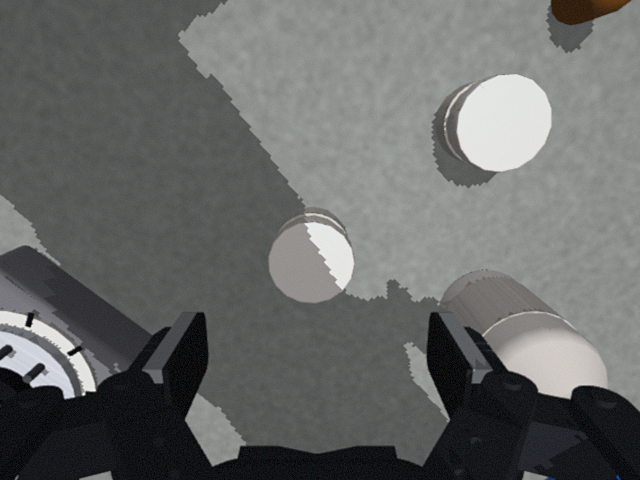

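```bash
python3 -m inch '[[[-0.002,-0.004,0.014],[0,0,0],90],[[0,0,0.016],[0,0,0],90],[[0,0,0.016],[0,0,0],90],[[0,0,0.016],[0,0,0],90],[[0,0,0.016],[0,0,0],90],[[0,0,0.016],[0,0,0],90],[[0,0,0.010],[0,0,0],90],[[0,0,0.002],[0,0,0],90],[[0,0,0],[0,0,0],0],[[0,0,0],[0,0,0],0]]';python3 need.py .694 -.1433 .013 45; python3 -m inch '[[[0,0,0],[0,0,0],0],[[0,0,0],[0,0,0],0],[[0,0,0],[0,0,0],0],[[0,0,-0.03],[0,0,0],0],[[0,0,-0.04],[0,0,0],0],[[0,0,-0.04],[0,0,0],0],[[0,0,-0.02],[0,0,0],0],[[0,0,0],[0,0,0],0],[[0,0,0],[0,0,0],0],[[0,0,0],[0,0,0],0]]';python3 need.py .5386 .1738 .140 45
```

```text
clock: 26.5
tcp_pos: [0.6929, -0.1441, 0.0074]
ee_rot: [1.215, 2.895, 0.001]
force: [-0.3, 0.1, 0.0]
opening: 0.535
clock 26.50 tcp [ 0.6929 -0.1441  0.0074] F [-0.3  0.1  0. ] open 0.535 toolx [-0.7005  0.7137 -0.0013] tooly [0.7137 0.7005 0.0013] zax [ 0.0018 -0.     -1.    ]
jaw ang 44.47 q6 0.59
tilt turn deg [ 0.072   0.0743 -0.    ]
turn about tool z: -0.53
shift in tool axes AFTER turn (mm) [-0.2  1.3 -5.6]
shift in tool axes now (mm) [-0.2  1.3 -5.6]
clock: 27.75
tcp_pos: [0.6916, -0.1438, 0.139]
ee_rot: [-1.215, -2.896, -0.0]
force: [0.4, -0.4, -0.9]
opening: 0.536
clock 27.75 tcp [ 0.6916 -0.1438  0.139 ] F [ 0.4 -0.4 -0.9] open 0.536 toolx [-0.7005  0.7136  0.0012] tooly [ 0.7136  0.7005 -0.0004] zax [-0.0011  0.0006 -1.    ]
jaw ang 44.47 q6 0.59
tilt turn deg [-0.0223 -0.0694 -0.    ]
turn about tool z: -0.53
shift in tool axes AFTER turn (mm) [332.7 116.4  -0.7]
shift in tool axes now (mm) [333.8 113.3  -0.7]
```

```bash
python3 -m inch '[[[0.018,0.007,0],[0,0,0],0],[[0.036,0.0135,0],[0,0,0],0],[[0.036,0.0135,0],[0,0,0],0],[[0.036,0.0135,0],[0,0,0],0],[[0.036,0.0135,0],[0,0,0],0],[[0.036,0.0135,0],[0,0,0],0],[[0.036,0.0135,0],[0,0,0],0],[[0.036,0.0135,0],[0,0,0],0],[[0.036,0.0135,0],[0,0,0],0],[[0.018,0.006,0],[0,0,0],0]]';python3 need.py .5483 .1794 .0504 45
```

```text
clock: 29.0
tcp_pos: [0.5418, 0.1799, 0.1297]
ee_rot: [-1.214, -2.883, 0.009]
force: [0.4, 0.4, -1.1]
opening: 0.545
clock 29.00 tcp [0.5418 0.1799 0.1297] F [ 0.4  0.4 -1.1] open 0.545 toolx [-0.6984  0.7156  0.0103] tooly [ 0.7155  0.6985 -0.0106] zax [-0.0148 -0.     -0.9999]
jaw ang 44.31 q6 1.12
tilt turn deg [-0.6093 -0.5912  0.    ]
turn about tool z: -0.69
shift in tool axes AFTER turn (mm) [-5.8  5.1 79.2]
shift in tool axes now (mm) [-5.7  5.1 79.2]
```

```bash
python3 -m inch '[[[-0.005,0.005,0],[-0.6,-0.6,0],0],[[0,0,0.01],[0,0,0],0],[[0,0,0.01],[0,0,0],0],[[0,0,0.01],[0,0,0],0],[[0,0,0.01],[0,0,0],0],[[0,0,0.005],[0,0,0],0],[[0,0,0],[0,0,0],0],[[0,0,0],[0,0,0],0],[[0,0,0],[0,0,0],0],[[0,0,0],[0,0,0],0]]';python3 need.py .5483 .1794 .0504 45; python3 -c "
from h import *
c=snap('wrist','w7'); s=snap('scene');crop(s,290,250,490,450,'s9',3);d=snap('side');crop(d,300,140,440,260,'d9',5)"
```

```text
clock: 30.25
tcp_pos: [0.5495, 0.1775, 0.0801]
ee_rot: [-1.222, -2.894, 0.003]
force: [0.3, -0.0, -0.2]
opening: 0.538
clock 30.25 tcp [0.5495 0.1775 0.0801] F [ 0.3 -0.  -0.2] open 0.538 toolx [-0.6972  0.7168 -0.0005] tooly [ 0.7168  0.6972 -0.0016] zax [-0.0008 -0.0015 -1.    ]
jaw ang 44.21 q6 1.11
tilt turn deg [-0.0942  0.0286 -0.    ]
turn about tool z: -0.79
shift in tool axes AFTER turn (mm) [ 2.2  0.6 29.7]
shift in tool axes now (mm) [ 2.2  0.5 29.7]
```

View pics/w7.png

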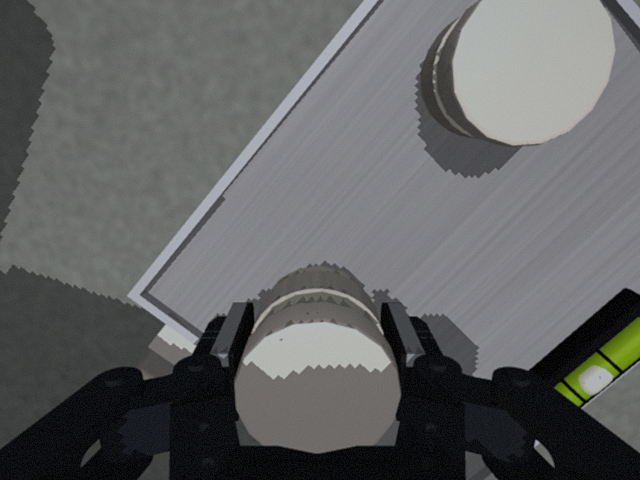

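View pics/s9.png

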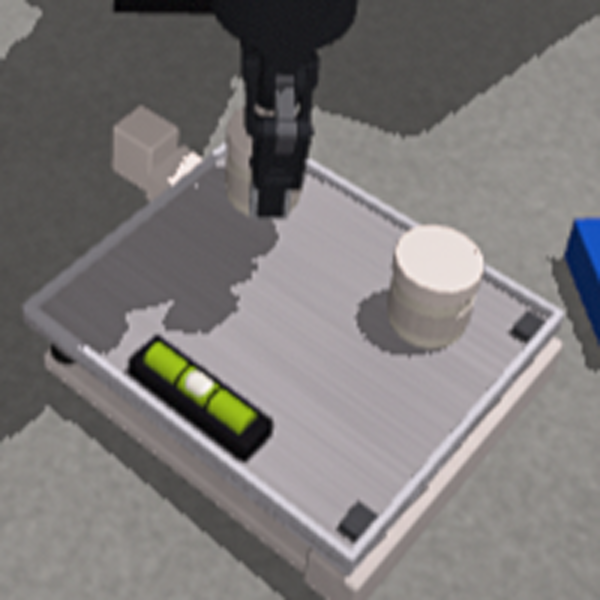

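View pics/d9.png

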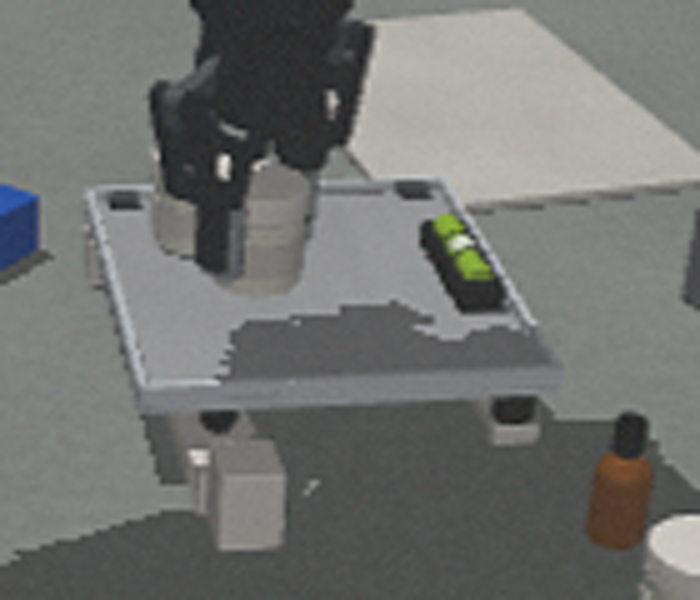

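```bash
python3 -m inch '[[[0.002,0.0,0.008],[0,0,0],0],[[0,0,0.008],[0,0,0],0],[[0,0,0.006],[0,0,0],0],[[0,0,0.004],[0,0,0],0],[[0,0,0.002],[0,0,0],0],[[0,0,0],[0,0,0],0],[[0,0,0],[0,0,0],0],[[0,0,0],[0,0,0],0],[[0,0,0],[0,0,0],0],[[0,0,0],[0,0,0],0]]';python3 need.py .5483 .1794 .0504 45
```

```text
clock: 31.65
tcp_pos: [0.5478, 0.1789, 0.05]
ee_rot: [-1.222, -2.894, 0.003]
force: [0.1, -0.4, -0.8]
opening: 0.539
clock 31.65 tcp [0.5478 0.1789 0.05  ] F [ 0.1 -0.4 -0.8] open 0.539 toolx [-0.6972  0.7168 -0.0004] tooly [ 0.7168  0.6972 -0.0019] zax [-0.0011 -0.0016 -1.    ]
jaw ang 44.21 q6 1.12
tilt turn deg [-0.1087  0.0207 -0.    ]
turn about tool z: -0.79
shift in tool axes AFTER turn (mm) [ 0.   0.7 -0.4]
shift in tool axes now (mm) [ 0.   0.7 -0.4]
```

```bash
python3 -m inch '[[[0,0,0],[0,0,0],70],[[0,0,0],[0,0,0],70],[[0,0,0],[0,0,0],70],[[0,0,0],[0,0,0],70],[[0,0,-0.01],[0,0,0],70],[[0,0,-0.03],[0,0,0],75],[[0,0,-0.04],[0,0,0],75],[[0,0,-0.04],[0,0,0],75],[[0,0,-0.02],[0,0,0],75],[[0,0,0],[0,0,0],75]]';python3 need.py .71 -.026 .14 5; python3 bub.py;python3 -c "
from h import *
c=snap('wrist','w8'); s=snap('scene','s10')
d=snap('side'); crop(d,380,210,540,330,'d10',5)"
```

```text
clock: 32.9
tcp_pos: [0.5479, 0.1791, 0.1979]
ee_rot: [1.222, 2.893, -0.001]
force: [0.6, 0.2, -1.2]
opening: 0.745
clock 32.90 tcp [0.5479 0.1791 0.1979] F [ 0.6  0.2 -1.2] open 0.745 toolx [-0.6973  0.7168 -0.0013] tooly [ 0.7168  0.6973 -0.    ] zax [ 0.0009 -0.0009 -1.    ]
jaw ang 44.21 q6 1.12
tilt turn deg [-0.0001  0.075  -0.    ]
turn about tool z: 39.21
shift in tool axes AFTER turn (mm) [-218.4  143.6   58.2]
shift in tool axes now (mm) [-260.   -26.8   58.2]
scene white 168 x 0.0742 y mean 0.0018 min -0.0331 max 0.0378
scene green 279 x 0.0835 y mean 0.0011 min -0.0339 max 0.0323
scene dark 101 x 0.0817 y mean 0.0051 min -0.0365 max 0.0378
side white 57 x 0.0840 y mean 0.0057 min -0.0361 max 0.0407
side green 52 x 0.0754 y mean -0.0091 min -0.0403 max 0.0292
side dark none
```

View pics/w8.png

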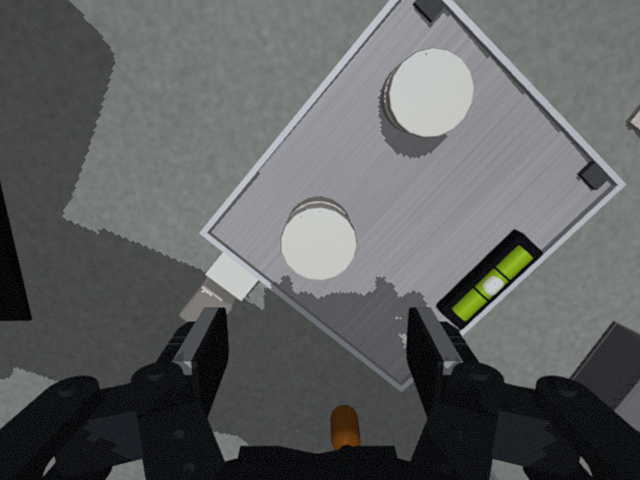

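View pics/s10.png

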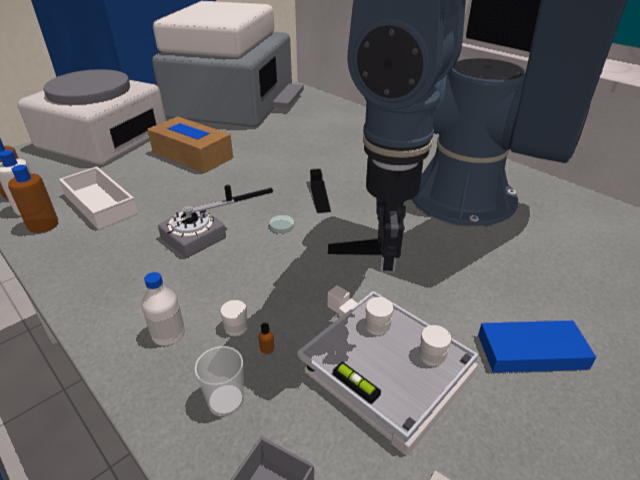

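View pics/d10.png

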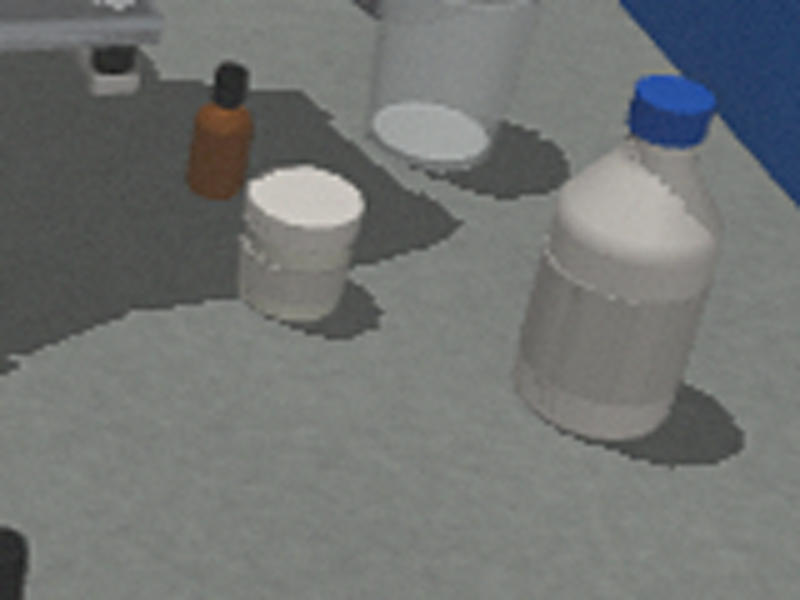

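```bash
python3 -c "
from h import *
d=capture('side');s=capture('scene');print(onz(d,466.5,237,0),onz(s,226,398,0));print(tri(s,(233.5,308.5),d,(441,249)),onz(d,441,249,.05))"
python3 -m inch '[[[-0.015,-0.002,0],[0,0,0],75],[[-0.03,-0.003,0],[0,0,0],90],[[-0.03,-0.003,0],[0,0,0],90],[[-0.03,-0.003,0],[0,0,0],90],[[-0.03,-0.003,0],[0,0,0],90],[[-0.03,-0.003,0],[0,0,0],90],[[-0.03,-0.003,0],[0,0,0],90],[[-0.03,-0.003,0],[0,0,0],90],[[-0.03,-0.003,0.0],[0,0,0],90],[[-0.005,-0.001,0.0],[0,0,0],90]]';python3 need.py .71 -.0262 .12 45
```

```text
[0.8174271  0.09475645 0.        ] [0.81230225 0.0888626  0.        ]
(array([ 0.71144007, -0.02560011,  0.04900917]), np.float64(3.096351970022269e-06)) [ 0.71082922 -0.02706721  0.05      ]
clock: 34.5
tcp_pos: [0.7152, -0.0421, 0.1904]
ee_rot: [-1.223, -2.888, 0.011]
force: [0.5, 0.6, 0.6]
opening: 0.899
clock 34.50 tcp [ 0.7152 -0.0421  0.1904] F [0.5 0.6 0.6] open 0.899 toolx [-0.696   0.718   0.0025] tooly [ 0.718   0.696  -0.0084] zax [-0.0078 -0.004  -1.    ]
jaw ang 44.11 q6 0.74
tilt turn deg [-0.4792 -0.1437  0.    ]
turn about tool z: -0.89
shift in tool axes AFTER turn (mm) [14.8  8.1 70.4]
shift in tool axes now (mm) [14.9  7.9 70.4]
```

```bash
python3 -m inch '[[[0.013,0.007,0],[-0.5,0,0],90],[[0,0,0.018],[0,0,0],90],[[0,0,0.018],[0,0,0],90],[[0,0,0.018],[0,0,0],90],[[0,0,0.016],[0,0,0],90],[[0,0,0],[0,0,0],90],[[0,0,0],[0,0,0],90],[[0,0,0],[0,0,0],90],[[0,0,0],[0,0,0],90],[[0,0,0],[0,0,0],90]]';python3 need.py .711 -.0263 .013 45;python3 -c "
from h import *
c=snap('wrist','w9'); print(proj(c,(.711,-.0263,.05)))"
```

```text
clock: 35.75
tcp_pos: [0.7087, -0.0207, 0.1219]
ee_rot: [1.217, 2.895, 0.009]
force: [0.0, 0.1, 0.0]
opening: 0.903
clock 35.75 tcp [ 0.7087 -0.0207  0.1219] F [0.  0.1 0. ] open 0.903 toolx [-0.6996  0.7146  0.0012] tooly [0.7146 0.6995 0.0056] zax [ 0.0032  0.0048 -1.    ]
jaw ang 44.39 q6 0.76
tilt turn deg [ 0.3219 -0.0687 -0.    ]
turn about tool z: -0.61
shift in tool axes AFTER turn (mm) [ -5.7  -2.9 108.9]
shift in tool axes now (mm) [ -5.7  -2.9 108.9]
[312.96482714 271.61101056]
```

View pics/w9.png

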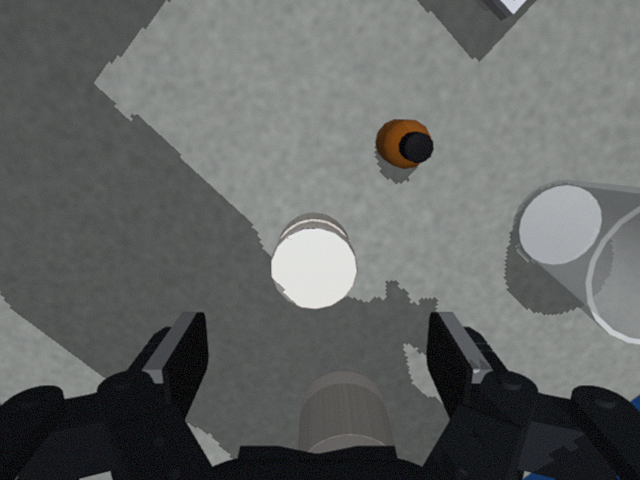

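```bash
python3 -m inch '[[[-0.005,-0.003,0.014],[0.3,0,0],90],[[0,0,0.016],[0,0,0],90],[[0,0,0.016],[0,0,0],90],[[0,0,0.016],[0,0,0],90],[[0,0,0.016],[0,0,0],90],[[0,0,0.016],[0,0,0],90],[[0,0,0.008],[0,0,0],90],[[0,0,0.0],[0,0,0],90],[[0,0,0],[0,0,0],90],[[0,0,0],[0,0,0],90]]';python3 need.py .711 -.0263 .011 45
```

```text
clock: 37.05
tcp_pos: [0.7093, -0.0271, 0.0111]
ee_rot: [-1.217, -2.893, 0.0]
force: [0.6, -0.3, -0.4]
opening: 0.904
clock 37.05 tcp [ 0.7093 -0.0271  0.0111] F [ 0.6 -0.3 -0.4] open 0.904 toolx [-0.6991  0.715   0.0026] tooly [ 0.715   0.6991 -0.0014] zax [-0.0028  0.0009 -1.    ]
jaw ang 44.36 q6 0.76
tilt turn deg [-0.0807 -0.1506  0.    ]
turn about tool z: -0.64
shift in tool axes AFTER turn (mm) [-0.6  1.7  0.1]
shift in tool axes now (mm) [-0.6  1.7  0.1]
```

```bash
python3 -m inch '[[[0,0,0],[0,0,0],0],[[0,0,0],[0,0,0],0],[[0,0,0],[0,0,0],0],[[0,0,0],[0,0,0],0],[[0,0,0],[0,0,0],0],[[0,0,-0.03],[0,0,0],0],[[0,0,-0.04],[0,0,0],0],[[0,0,-0.04],[0,0,0],0],[[0,0,-0.02],[0,0,0],0],[[0,0,0],[0,0,0],0]]';python3 -m inch '[[[0,0,0],[0,0,-9.8],0],[[0,0,0],[0,0,-9.8],0],[[0,0,0],[0,0,-9.8],0],[[0,0,0],[0,0,-9.8],0],[[0,0,0],[0,0,-9.8],0],[[0,0,0],[0,0,0],0],[[0,0,0],[0,0,0],0],[[0,0,0],[0,0,0],0],[[0,0,0],[0,0,0],0],[[0,0,0],[0,0,0],0]]'; python3 need.py .6052 .2329 .135 93.4
```

```text
clock: 38.3
tcp_pos: [0.7092, -0.0272, 0.1446]
ee_rot: [-1.217, -2.892, 0.001]
force: [0.8, -0.3, -1.6]
opening: 0.536
clock: 39.55
tcp_pos: [0.706, -0.027, 0.1341]
ee_rot: [0.117, -3.124, -0.003]
force: [-0.6, 0.0, 0.2]
opening: 0.536
clock 39.55 tcp [ 0.706  -0.027   0.1341] F [-0.6  0.   0.2] open 0.536 toolx [-0.9971 -0.075   0.0149] tooly [-0.0749  0.9972  0.0025] zax [-0.015   0.0014 -0.9999]
jaw ang 94.30 q6 -0.11
tilt turn deg [ 0.1424 -0.8537  0.    ]
turn about tool z: 0.90
shift in tool axes AFTER turn (mm) [ 85.2 265.5   1. ]
shift in tool axes now (mm) [ 81.  266.8   0.9]
```

```bash
python3 -m inch '[[[0.005,0.02,0],[0,-0.8,0.9],0],[[0.01,0.032,0],[0,0,0],0],[[0.01,0.032,0],[0,0,0],0],[[0.01,0.032,0],[0,0,0],0],[[0.01,0.032,0],[0,0,0],0],[[0.01,0.032,0],[0,0,0],0],[[0.01,0.032,0],[0,0,0],0],[[0.01,0.032,0],[0,0,0],0],[[0.005,0.02,0],[0,0,0],0],[[0,0,0],[0,0,0],0]]'; python3 need.py .6052 .2329 .055 93.4
```

```text
clock: 40.8
tcp_pos: [0.6089, 0.2393, 0.1358]
ee_rot: [-0.083, 3.138, 0.004]
force: [-0.2, 0.1, -0.6]
opening: 0.536
clock 40.80 tcp [0.6089 0.2393 0.1358] F [-0.2  0.1 -0.6] open 0.536 toolx [-0.9986 -0.0528 -0.0026] tooly [-0.0529  0.9986  0.0027] zax [ 0.0024  0.0029 -1.    ]
jaw ang 93.03 q6 0.32
tilt turn deg [ 0.1565  0.1463 -0.    ]
turn about tool z: -0.37
shift in tool axes AFTER turn (mm) [ 4.2 -6.4 80.8]
shift in tool axes now (mm) [ 4.2 -6.4 80.8]
```

```bash
python3 -m inch '[[[0.004,-0.006,0],[0,0,0],0],[[0,0,0.012],[0,0,0],0],[[0,0,0.012],[0,0,0],0],[[0,0,0.012],[0,0,0],0],[[0,0,0.012],[0,0,0],0],[[0,0,0.012],[0,0,0],0],[[0,0,0.009],[0,0,0],0],[[0,0,0],[0,0,0],0],[[0,0,0],[0,0,0],0],[[0,0,0],[0,0,0],0]]'; python3 need.py .6052 .2329 .054 93.4; python3 -c "
from h import *
s=snap('scene');crop(s,290,250,490,450,'s11',3);snap('wrist','w10')"
```

```text
clock: 42.05
tcp_pos: [0.6059, 0.2298, 0.061]
ee_rot: [-0.078, 3.139, 0.003]
force: [0.6, 0.2, -0.5]
opening: 0.535
clock 42.05 tcp [0.6059 0.2298 0.061 ] F [ 0.6  0.2 -0.5] open 0.535 toolx [-0.9988 -0.0496 -0.0016] tooly [-0.0496  0.9988  0.0017] zax [ 0.0015  0.0018 -1.    ]
jaw ang 92.84 q6 0.31
tilt turn deg [ 0.0995  0.0922 -0.    ]
turn about tool z: -0.56
shift in tool axes AFTER turn (mm) [0.5 3.1 7. ]
shift in tool axes now (mm) [0.5 3.1 7. ]
```

View pics/s11.png

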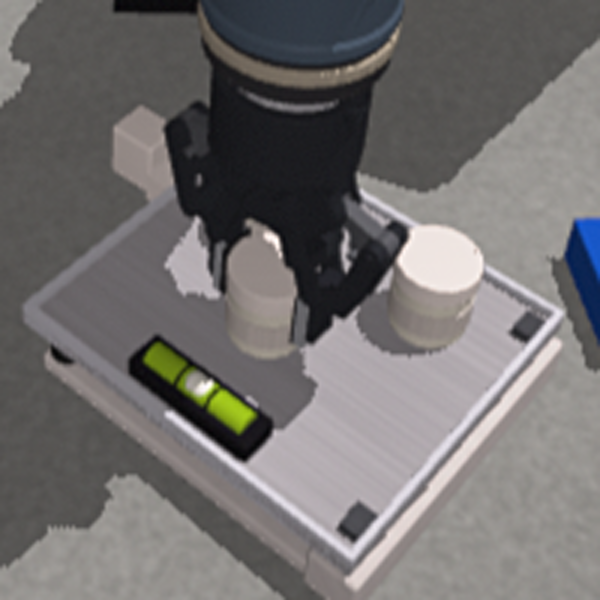

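View pics/w10.png

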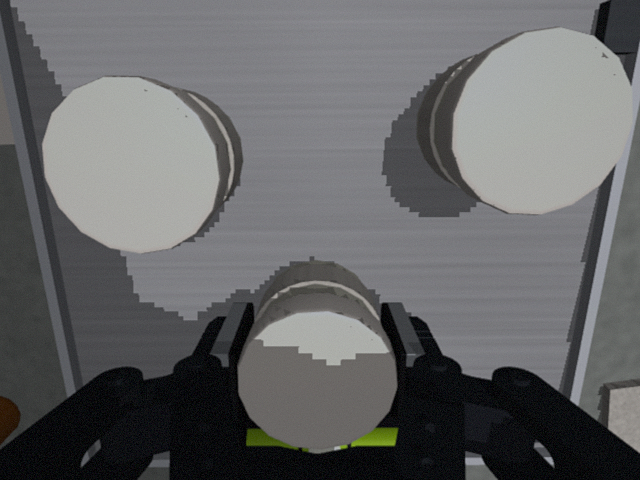

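```bash
python3 -m inch '[[[0.001,0.002,0.002],[0,0,0],0],[[0,0,0.002],[0,0,0],0],[[0,0,0.002],[0,0,0],0],[[0,0,0.001],[0,0,0],0],[[0,0,0],[0,0,0],0],[[0,0,0],[0,0,0],0],[[0,0,0],[0,0,0],68],[[0,0,0],[0,0,0],68],[[0,0,0],[0,0,0],68],[[0,0,0],[0,0,0],68]]';python3 need.py;python3 -m inch '[[[0,0,-0.01],[0,0,0],68],[[0,0,-0.03],[0,0,0],68],[[0,0,-0.04],[0,0,0],68],[[0,0,-0.04],[0,0,0],68],[[0,0,-0.03],[0,0,0],68],[[0,0,-0.02],[0,0,0],68],[[0,0,0],[0,0,0],68],[[0,0,0],[0,0,0],68],[[0,0,0],[0,0,0],50],[[0,0,0],[0,0,0],50]]';python3 need.py; python3 -c "
from h import *
s=snap('scene');crop(s,290,250,490,450,'s12',3);snap('wrist','w11');snap('side','d12')"
```

```text
clock: 43.4
tcp_pos: [0.6051, 0.2321, 0.0541]
ee_rot: [-0.078, 3.138, 0.003]
force: [1.8, 0.4, -0.2]
opening: 0.68
clock 43.40 tcp [0.6051 0.2321 0.0541] F [ 1.8  0.4 -0.2] open 0.680 toolx [-0.9988 -0.0495 -0.0027] tooly [-0.0495  0.9988  0.0021] zax [ 0.0026  0.0022 -1.    ]
jaw ang 92.84 q6 0.32
tilt turn deg [ 0.1198  0.1559 -0.    ]
shift in tool axes now (mm) [0. 0. 0.]
clock: 44.65
tcp_pos: [0.6036, 0.2313, 0.2319]
ee_rot: [-0.078, 3.138, 0.003]
force: [-0.5, 0.8, 0.0]
opening: 0.501
clock 44.65 tcp [0.6036 0.2313 0.2319] F [-0.5  0.8  0. ] open 0.501 toolx [-0.9988 -0.0496 -0.0027] tooly [-0.0496  0.9988  0.0021] zax [ 0.0026  0.0022 -1.    ]
jaw ang 92.84 q6 0.32
tilt turn deg [0.1191 0.1572 0.    ]
shift in tool axes now (mm) [0. 0. 0.]
```

View pics/s12.png

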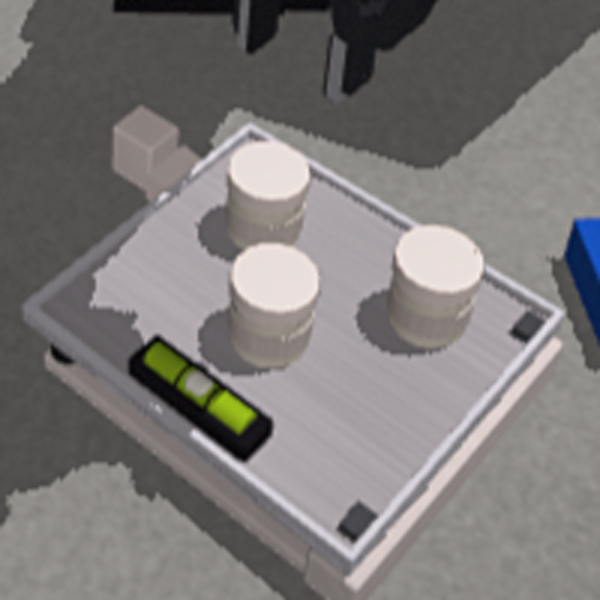

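View pics/w11.png

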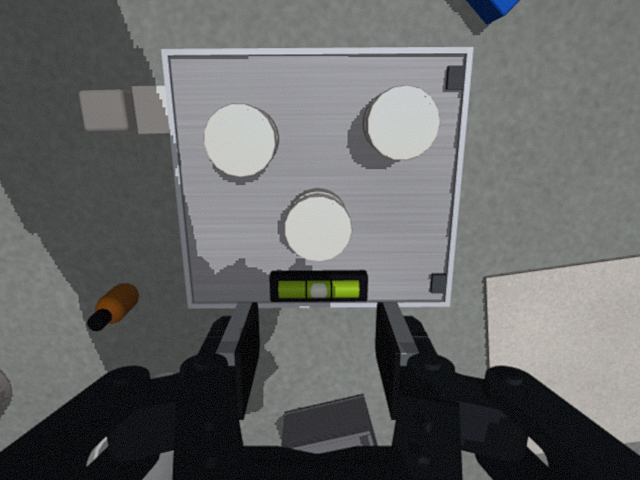

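View pics/d12.png

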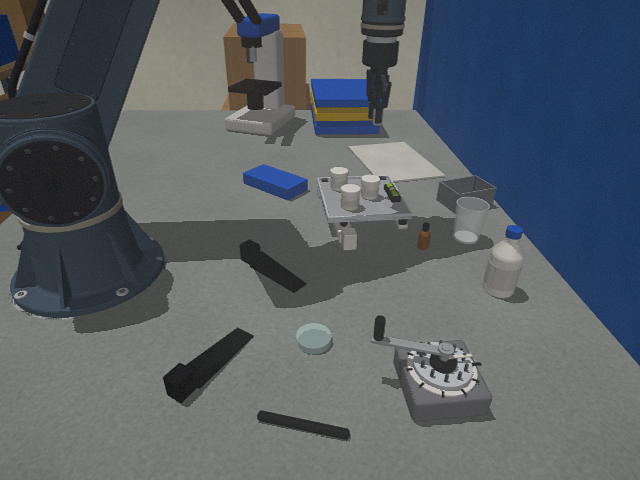

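```bash
python3 -m inch '[[[0,0,0],[0,0,10.5],0],[[0,0,0],[0,0,10.5],0],[[0,0,0],[0,0,10.5],0],[[0,0,0],[0,0,10.5],0],[[0,0,0],[0,0,10.5],0],[[0,0,0],[0,0,10.5],0],[[0,0,0],[0,0,10.5],0],[[0,0,0],[0,0,10.5],0],[[0,0,0],[0,0,0],0],[[0,0,0],[0,0,0],0]]'; python3 need.py .531 -.23 .2 8
```

```text
clock: 46.05
tcp_pos: [0.6033, 0.2312, 0.2308]
ee_rot: [-2.079, -2.355, -0.003]
force: [0.2, -0.2, 0.2]
opening: 0.003
clock 46.05 tcp [0.6033 0.2312 0.2308] F [ 0.2 -0.2  0.2] open 0.003 toolx [-0.1244  0.9922  0.0015] tooly [0.9922 0.1244 0.0014] zax [ 0.0012  0.0017 -1.    ]
jaw ang 7.15 q6 1.81
tilt turn deg [ 0.08   -0.0874 -0.    ]
turn about tool z: -0.85
shift in tool axes AFTER turn (mm) [-446.7 -135.8   29.9]
shift in tool axes now (mm) [-448.6 -129.2   29.9]
```

```bash
python3 -m inch '[[[-0.025,-0.007,0],[0,0,0],0],[[-0.047,-0.0135,0],[0,0,0],0],[[-0.047,-0.0135,0],[0,0,0],0],[[-0.047,-0.0135,0],[0,0,0],0],[[-0.047,-0.0135,0],[0,0,0],0],[[-0.047,-0.0135,0],[0,0,0],0],[[-0.047,-0.0135,0],[0,0,0],0],[[-0.047,-0.0135,0],[0,0,0],0],[[-0.047,-0.0135,0],[0,0,0],0],[[-0.02,-0.007,0],[0,0,0],0]]'; python3 need.py .531 -.24 .15 8
```

```text
clock: 47.3
tcp_pos: [0.5403, -0.2147, 0.2296]
ee_rot: [2.028, 2.397, 0.004]
force: [0.3, -0.0, -0.7]
opening: -0.002
clock 47.30 tcp [ 0.5403 -0.2147  0.2296] F [ 0.3 -0.  -0.7] open -0.002 toolx [-0.1656  0.9862  0.0008] tooly [0.9862 0.1656 0.0028] zax [ 0.0026  0.0013 -1.    ]
jaw ang 9.53 q6 1.03
tilt turn deg [ 0.1603 -0.0461  0.    ]
turn about tool z: 1.53
shift in tool axes AFTER turn (mm) [-23.9 -12.9  79.5]
shift in tool axes now (mm) [-23.5 -13.5  79.5]
```

```bash
python3 -m inch '[[[-0.018,-0.007,0],[0,0,1.5],0],[[-0.018,-0.007,0.01],[0,0,0],0],[[0,0,0.02],[0,0,0],0],[[0,0,0.02],[0,0,0],0],[[0,0,0.02],[0,0,0],0],[[0,0,0.02],[0,0,0],0],[[0,0,0.02],[0,0,0],0],[[0,0,0.02],[0,0,0],0],[[0,0,0.01],[0,0,0],0],[[0,0,0],[0,0,0],0]]'; python3 need.py .531 -.255 .09 8;python3 -c "
from h import *
s=snap('scene');crop(s,130,130,330,280,'s13',4);d=snap('side');crop(d,310,270,510,420,'d13',4)"
```

```text
clock: 48.55
tcp_pos: [0.5299, -0.2551, 0.0802]
ee_rot: [-2.045, -2.383, -0.003]
force: [-0.4, 0.0, -0.0]
opening: -0.002
clock 48.55 tcp [ 0.5299 -0.2551  0.0802] F [-0.4  0.  -0. ] open -0.002 toolx [-0.1515  0.9884  0.0026] tooly [0.9885 0.1515 0.0004] zax [-0.      0.0026 -1.    ]
jaw ang 8.72 q6 0.97
tilt turn deg [ 0.0213 -0.1464 -0.    ]
turn about tool z: 0.72
shift in tool axes AFTER turn (mm) [ 0.   1.1 -9.8]
shift in tool axes now (mm) [-0.   1.1 -9.8]
```

View pics/s13.png

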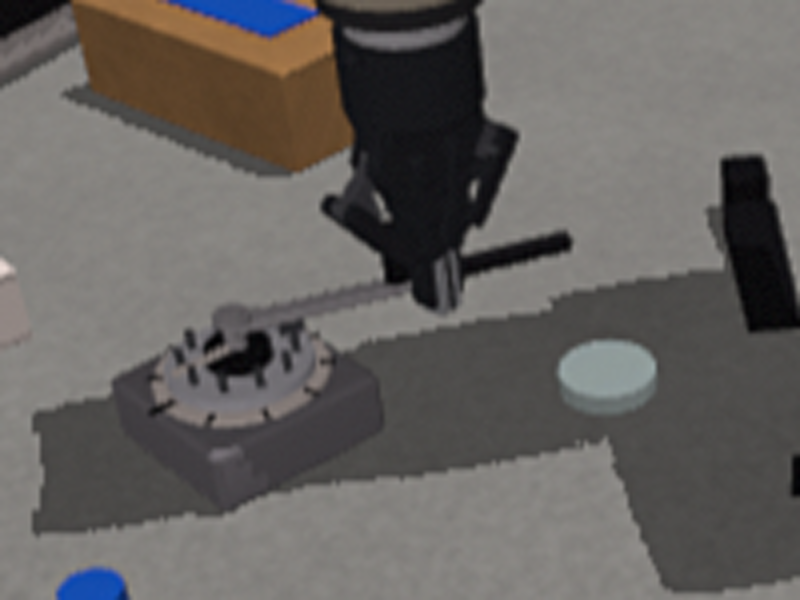

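View pics/d13.png

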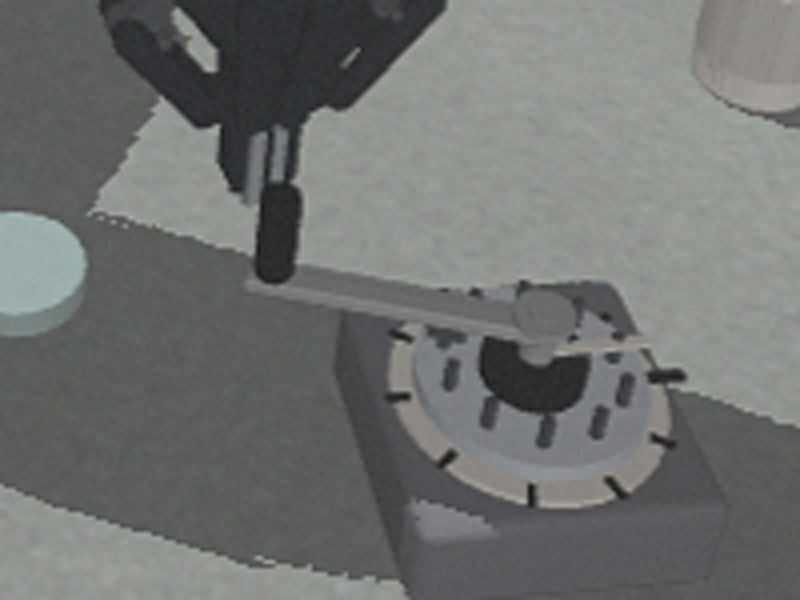

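```bash
python3 -m inch '[[[0,-0.008,-0.009],[0,0,0],0],[[0,0,0],[0,0,0],0],[[-0.01,0,0],[0,0,0],0],[[-0.012,0,0],[0,0,0],0],[[-0.012,0,0],[0,0,0],0],[[-0.012,0,0],[0,0,0],0],[[-0.012,0,0],[0,0,0],0],[[-0.012,0,0],[0,0,0],0],[[0,0,0],[0,0,0],0],[[0,0,0],[0,0,0],0]]'; python3 need.py .540 -.360 .089 8.7;python3 -c "
from h import *
d=snap('side');crop(d,310,270,510,420,'d14',4)"
```

```text
clock: 49.9
tcp_pos: [0.5339, -0.3316, 0.0922]
ee_rot: [2.046, 2.382, 0.006]
force: [-0.6, 3.0, 0.9]
opening: 0.001
clock 49.90 tcp [ 0.5339 -0.3316  0.0922] F [-0.6  3.   0.9] open 0.001 toolx [-0.1508  0.9886  0.0015] tooly [0.9886 0.1508 0.0034] zax [ 0.0032  0.002  -1.    ]
jaw ang 8.68 q6 0.86
tilt turn deg [ 0.1961 -0.0883 -0.    ]
turn about tool z: -0.02
shift in tool axes AFTER turn (mm) [-29.1   1.8   3.1]
shift in tool axes now (mm) [-29.1   1.8   3.1]
```

View pics/d14.png

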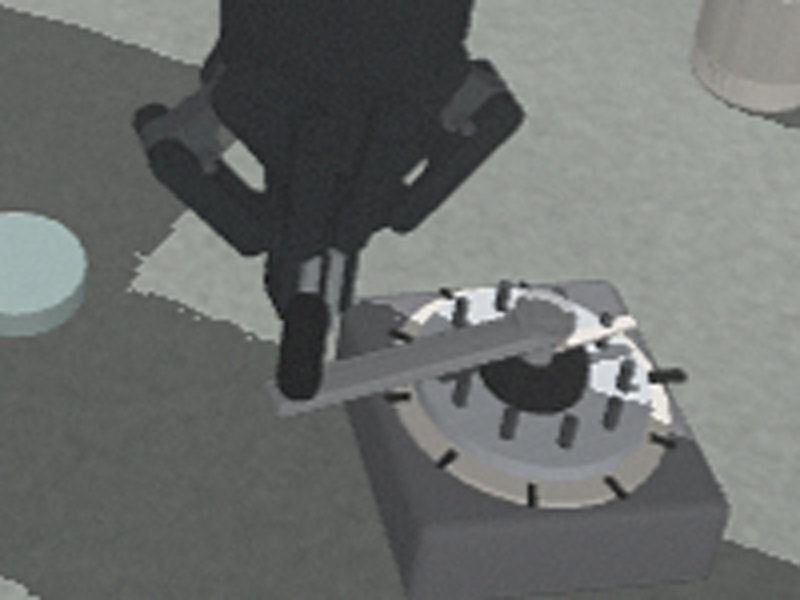

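```bash
python3 -m inch '[[[-0.006,-0.002,0],[0,0,0],0],[[-0.006,0,0],[0,0,0],0],[[-0.006,0,0],[0,0,0],0],[[-0.006,0,0],[0,0,0],0],[[-0.003,0,0],[0,0,0],0],[[-0.003,0,0],[0,0,0],0],[[0,0,0],[0,0,0],0],[[0,0,0],[0,0,0],0],[[0,0,0],[0,0,0],0],[[0,0,0],[0,0,0],0]]'; python3 need.py .540 -.360 .089 8.7;python3 -c "
from h import *
d=snap('side');crop(d,310,270,510,420,'d15',4)"
```

```text
clock: 51.2
tcp_pos: [0.5385, -0.3617, 0.0922]
ee_rot: [2.043, 2.386, 0.013]
force: [0.7, 4.5, 1.0]
opening: -0.003
clock 51.20 tcp [ 0.5385 -0.3617  0.0922] F [0.7 4.5 1. ] open -0.003 toolx [-0.154   0.9881  0.0046] tooly [0.9881 0.154  0.007 ] zax [ 0.0062  0.0056 -1.    ]
jaw ang 8.86 q6 0.82
tilt turn deg [ 0.4008 -0.2631  0.    ]
turn about tool z: 0.16
shift in tool axes AFTER turn (mm) [1.5 1.7 3.2]
shift in tool axes now (mm) [1.4 1.7 3.2]
```

View pics/d15.png

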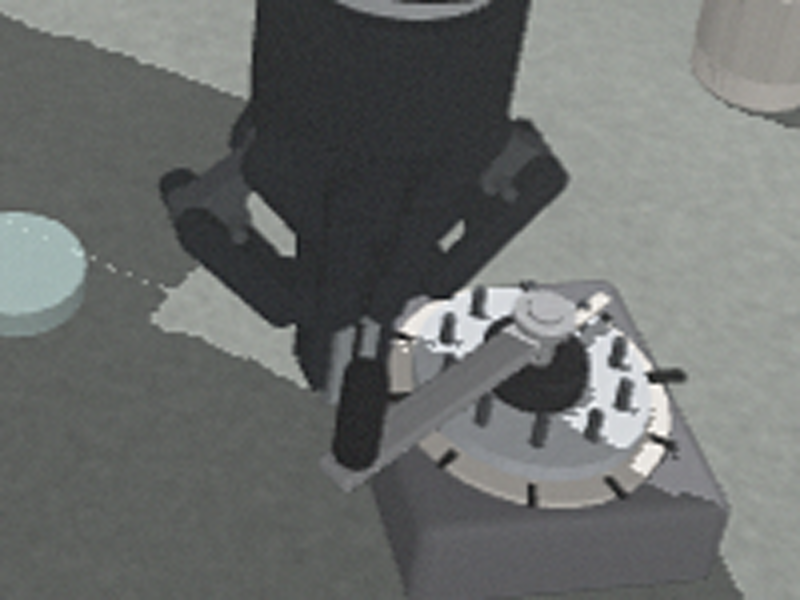

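```bash
python3 -m inch '[[[-0.003,-0.001,0],[0,0,0],0],[[-0.003,0,0],[0,0,0],0],[[-0.003,0,0],[0,0,0],0],[[0,0,0],[0,0,0],0],[[0,0,0],[0,0,0],0],[[0,0,0],[0,0,0],0],[[0,0,0],[0,0,0],0],[[0,0,0],[0,0,0],0],[[0,0,0],[0,0,0],0],[[0,0,0],[0,0,0],0]]'; python3 need.py .540 -.360 .089 8.7;python3 -c "
from h import *
d=snap('side');crop(d,310,270,510,420,'d16',4)"
```

```text
clock: 52.5
tcp_pos: [0.5386, -0.3635, 0.0922]
ee_rot: [-2.032, -2.385, -0.028]
force: [-0.2, 5.3, 0.9]
opening: 0.001
clock 52.50 tcp [ 0.5386 -0.3635  0.0922] F [-0.2  5.3  0.9] open 0.001 toolx [-0.1589  0.9871  0.0179] tooly [0.9873 0.1588 0.0082] zax [ 0.0053  0.019  -0.9998]
jaw ang 9.14 q6 0.81
tilt turn deg [ 0.4705 -1.024   0.    ]
turn about tool z: 0.44
shift in tool axes AFTER turn (mm) [3.2 1.9 3.3]
shift in tool axes now (mm) [3.2 2.  3.3]
```

View pics/d16.png

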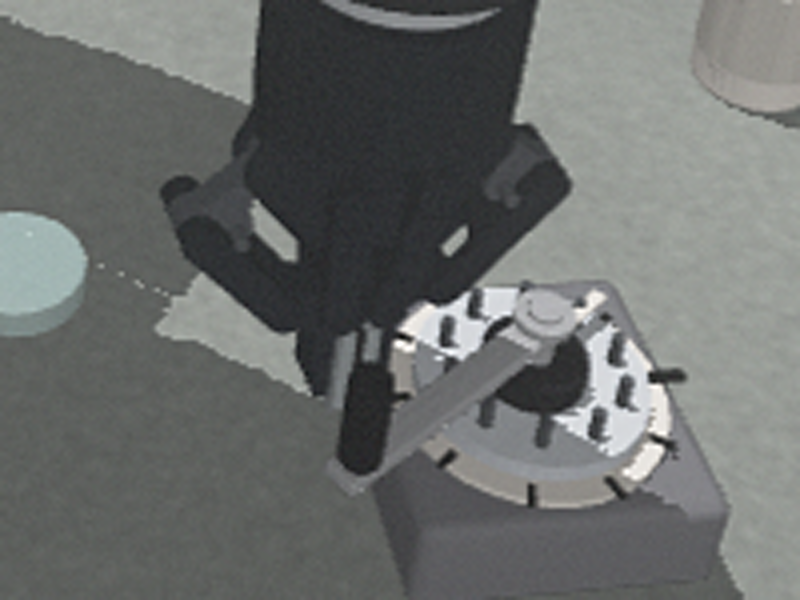

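```bash
python3 -c "
from h import *
d=capture('side')
p=onz(d,310+372/4,270+366/4,.117); v=p[:2]-np.array([.6217,-.324]); print(p,np.hypot(*v),np.degrees(np.arctan2(v[1],v[0]))%360)
p=onz(d,330+201/4,300+68/4,.117); v=p[:2]-np.array([.6217,-.324]); print(p,np.hypot(*v),np.degrees(np.arctan2(v[1],v[0]))%360)"
```

```text
[ 0.54411996 -0.37718311  0.117     ] 0.09405905224665476 214.43163793561814
[ 0.53033473 -0.29453107  0.117     ] 0.0960001608575075 162.1234284280385
```

```bash
python3 -m inch '[[[-0.005,0,0],[0,-1,0],0],[[-0.006,0,0],[0,0,0],0],[[0,0,0],[0,0,0],0],[[0,0,0],[0,0,0],0],[[0,0,0],[0,0,0],0],[[0,0,0],[0,0,0],0],[[0,0,0],[0,0,0],0],[[0,0,0],[0,0,0],0],[[0,0,0],[0,0,0],0],[[0,0,0],[0,0,0],0]]'; python3 need.py .530 -.255 .089 8.7;python3 -c "
from h import *
d=snap('side');crop(d,310,270,510,420,'d17',4)"
```

```text
clock: 53.85
tcp_pos: [0.539, -0.3634, 0.0916]
ee_rot: [-2.024, -2.39, -0.031]
force: [0.2, 5.1, 1.1]
opening: 0.002
clock 53.85 tcp [ 0.539  -0.3634  0.0916] F [0.2 5.1 1.1] open 0.002 toolx [-0.1647  0.9861  0.0201] tooly [0.9863 0.1646 0.0086] zax [ 0.0052  0.0213 -0.9998]
jaw ang 9.47 q6 0.80
tilt turn deg [ 0.4918 -1.153   0.    ]
turn about tool z: 0.77
shift in tool axes AFTER turn (mm) [108.5   7.5   4.9]
shift in tool axes now (mm) [108.4   9.    4.9]
```

View pics/d17.png

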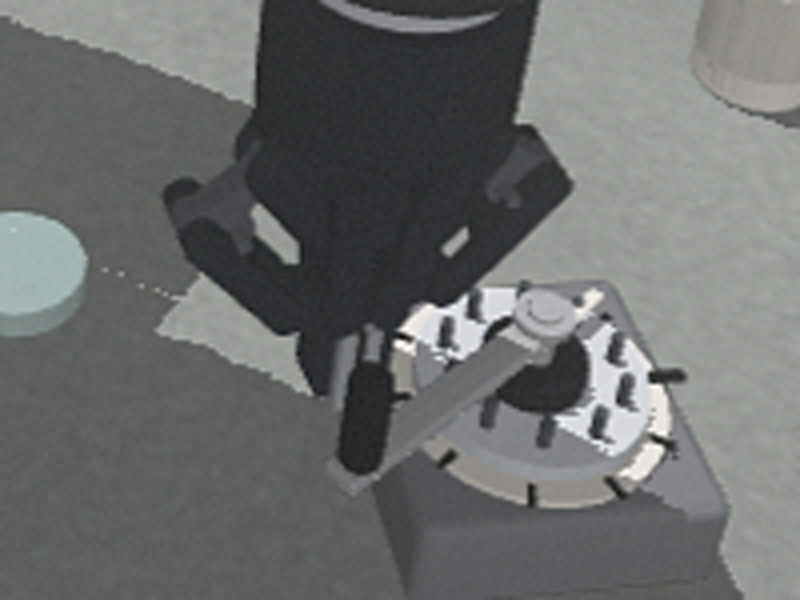

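```bash
python3 -m inch '[[[0.01,0,0],[0.4,-1,0],0],[[0.015,0,0],[0,0,0],0],[[0.015,0,0],[0,0,0],0],[[0.015,0,0],[0,0,0],0],[[0.015,0,0],[0,0,0],0],[[0.015,0,0],[0,0,0],0],[[0.012,0,0],[0,0,0],0],[[0.006,0,0],[0,0,0],0],[[0,0,0],[0,0,0],0],[[0,0,0],[0,0,0],0]]'; python3 need.py .525 -.256 .089 8.7;python3 -c "
from h import *
d=snap('side');crop(d,310,270,510,420,'d18',4)"
```

```text
clock: 55.15
tcp_pos: [0.521, -0.2553, 0.0923]
ee_rot: [2.029, 2.396, 0.001]
force: [0.1, -0.1, -0.5]
opening: 0.002
clock 55.15 tcp [ 0.521  -0.2553  0.0923] F [ 0.1 -0.1 -0.5] open 0.002 toolx [-0.1648  0.9863 -0.0011] tooly [0.9863 0.1648 0.0016] zax [ 0.0018 -0.0009 -1.    ]
jaw ang 9.49 q6 0.95
tilt turn deg [0.0933 0.0654 0.    ]
turn about tool z: 0.79
shift in tool axes AFTER turn (mm) [-1.3  3.8  3.3]
shift in tool axes now (mm) [-1.3  3.8  3.3]
```

View pics/d18.png

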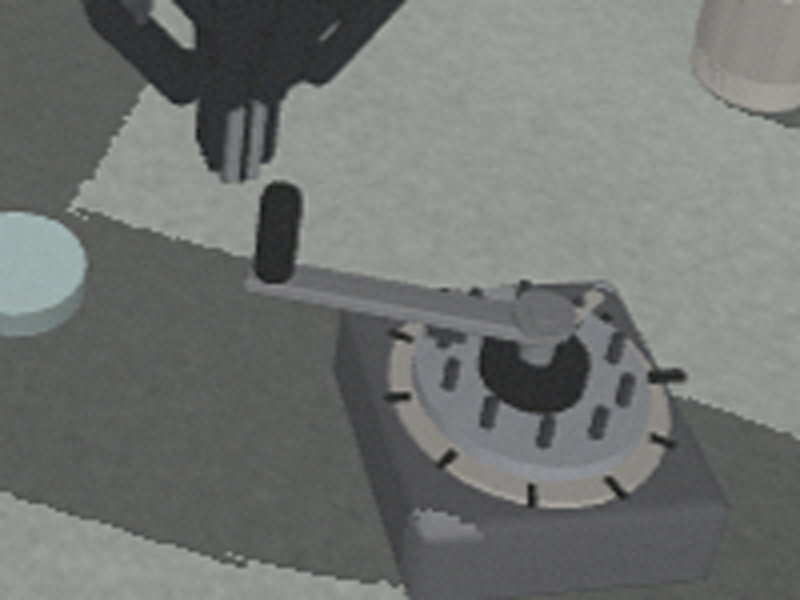

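```bash
python3 -m inch '[[[-0.006,0.002,0.002],[0,0,0.5],0],[[-0.012,0,0],[0,0,0],0],[[-0.012,0,0],[0,0,0],0],[[-0.013,0,0],[0,0,0],0],[[-0.013,0,0],[0,0,0],0],[[-0.013,0,0],[0,0,0],0],[[-0.013,0,0],[0,0,0],0],[[-0.013,0,0],[0,0,0],0],[[-0.008,0,0],[0,0,0],0],[[-0.005,0,0],[0,0,0],0]]'; python3 need.py .539 -.3634 .089 8.7;python3 -m inch '[[[-0.005,0,0],[0,0,0],0],[[-0.004,0,0],[0,0,0],0],[[-0.004,0,0],[0,0,0],0],[[-0.004,0,0],[0,0,0],0],[[0,0,0],[0,0,0],0],[[0,0,0],[0,0,0],0],[[0,0,0],[0,0,0],0],[[0,0,0],[0,0,0],0],[[0,0,0],[0,0,0],0],[[0,0,0],[0,0,0],0]]'; python3 need.py .539 -.3634 .089 8.7;python3 -c "
from h import *
d=snap('side');crop(d,310,270,510,420,'d19',4)"
```

```text
clock: 56.45
tcp_pos: [0.542, -0.366, 0.089]
ee_rot: [-2.037, -2.387, -0.014]
force: [-2.7, 40.9, 14.3]
opening: 0.003
clock 56.45 tcp [ 0.542 -0.366  0.089] F [-2.7 40.9 14.3] open 0.003 toolx [-0.1572  0.9875  0.0085] tooly [0.9876 0.1571 0.0048] zax [ 0.0034  0.0091 -1.    ]
jaw ang 9.04 q6 0.81
tilt turn deg [ 0.276 -0.485  0.   ]
turn about tool z: 0.34
shift in tool axes AFTER turn (mm) [ 3.  -2.5  0. ]
shift in tool axes now (mm) [ 3.1 -2.5  0. ]
clock: 57.7
tcp_pos: [0.5409, -0.3626, 0.0896]
ee_rot: [-1.999, -2.373, -0.056]
force: [-2.2, 6.6, 3.3]
opening: 0.001
clock 57.70 tcp [ 0.5409 -0.3626  0.0896] F [-2.2  6.6  3.3] open 0.001 toolx [-0.1701  0.984   0.0527] tooly [0.9854 0.1701 0.0031] zax [-0.0059  0.0524 -0.9986]
jaw ang 9.80 q6 0.79
tilt turn deg [ 0.1756 -3.0173 -0.    ]
turn about tool z: 1.10
shift in tool axes AFTER turn (mm) [-0.6 -2.   0.6]
shift in tool axes now (mm) [-0.5 -2.   0.6]
```

View pics/d19.png

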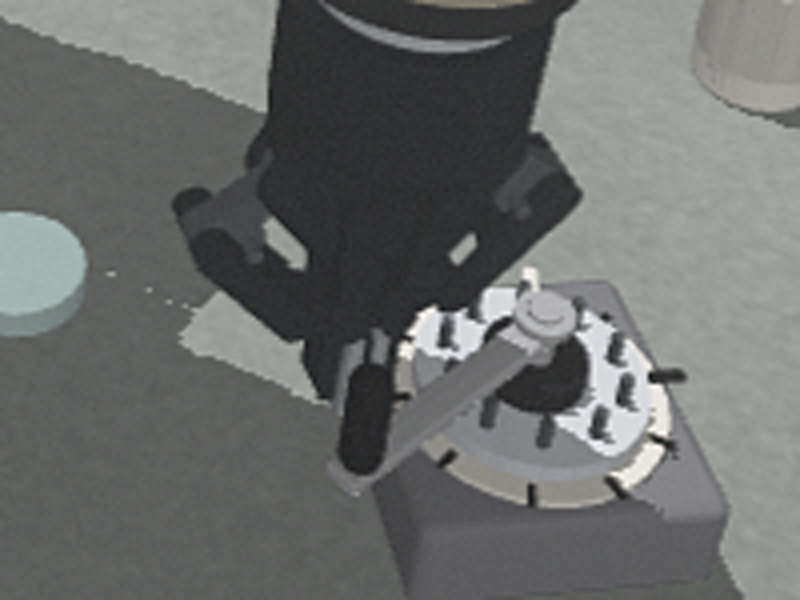

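```bash
python3 -m inch '[[[0.01,0,0],[0,-1.5,0],0],[[0.015,0,0],[0,-1.5,1],0],[[0.015,0,0],[0,0,0],0],[[0.015,0,0],[0,0,0],0],[[0.015,0,0],[0,0,0],0],[[0.015,0,0],[0,0,0],0],[[0.012,0,0],[0,0,0],0],[[0.006,0,0],[0,0,0],0],[[0,0,0],[0,0,0],0],[[0,0,0],[0,0,0],0]]'; python3 need.py .525 -.256 .089 8.7;python3 -c "
from h import *
d=snap('side');crop(d,310,270,510,420,'d20',4)"
```

```text
clock: 59.0
tcp_pos: [0.5252, -0.2591, 0.0906]
ee_rot: [2.042, 2.382, 0.002]
force: [0.2, 0.3, -0.5]
opening: -0.003
clock 59.00 tcp [ 0.5252 -0.2591  0.0906] F [ 0.2  0.3 -0.5] open -0.003 toolx [-0.1527  0.9883 -0.0025] tooly [0.9883 0.1527 0.0039] zax [ 0.0043 -0.0019 -1.    ]
jaw ang 8.78 q6 0.96
tilt turn deg [ 0.226   0.1457 -0.    ]
turn about tool z: 0.08
shift in tool axes AFTER turn (mm) [3.1 0.3 1.6]
shift in tool axes now (mm) [3.1 0.3 1.6]
```

View pics/d20.png

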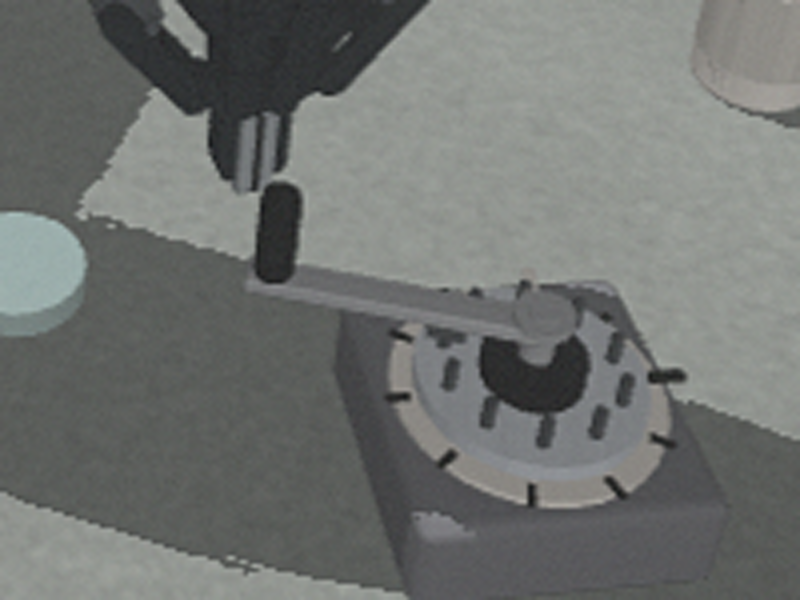

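```bash
python3 -m inch '[[[-0.006,-0.002,0],[0,0,0],0],[[-0.012,0,0],[0,0,0],0],[[-0.012,0,0],[0,0,0],0],[[-0.012,0,0],[0,0,0],0],[[-0.012,0,0],[0,0,0],0],[[-0.012,0,0],[0,0,0],0],[[-0.012,0,0],[0,0,0],0],[[-0.006,0,0],[0,0,0],0],[[-0.003,0,0],[0,0,0],0],[[0,0,0],[0,0,0],0]]'; python3 need.py .539 -.3634 .089 8.7
```

```text
clock: 60.3
tcp_pos: [0.5377, -0.352, 0.0899]
ee_rot: [2.044, 2.382, 0.006]
force: [-1.1, 3.4, 1.0]
opening: -0.0
clock 60.30 tcp [ 0.5377 -0.352   0.0899] F [-1.1  3.4  1. ] open -0.000 toolx [-0.152   0.9884 -0.0001] tooly [0.9884 0.152  0.005 ] zax [ 0.0049  0.0007 -1.    ]
jaw ang 8.74 q6 0.84
tilt turn deg [0.2859 0.004  0.    ]
turn about tool z: 0.04
shift in tool axes AFTER turn (mm) [-11.4  -0.4   0.9]
shift in tool axes now (mm) [-11.4  -0.4   0.9]
```

```bash
python3 -m inch '[[[-0.004,0,0],[0,0,0],0],[[-0.004,0,0],[0,0,0],0],[[-0.004,0,0],[0,0,0],0],[[-0.004,0,0],[0,0,0],0],[[-0.004,0,0],[0,0,0],0],[[-0.004,0,0],[0,0,0],0],[[0,0,0],[0,0,0],0],[[0,0,0],[0,0,0],0],[[0,0,0],[0,0,0],0],[[0,0,0],[0,0,0],0]]'; python3 need.py .539 -.3634 .089 8.7;python3 -c "
from h import *
d=snap('side');crop(d,310,270,510,420,'d21',4)"; python3 -m inch '[[[0.01,0,0],[0,-1,0],0],[[0.015,0,0],[0,0,0],0],[[0.015,0,0],[0,0,0],0],[[0.015,0,0],[0,0,0],0],[[0.015,0,0],[0,0,0],0],[[0.015,0,0],[0,0,0],0],[[0.012,0,0],[0,0,0],0],[[0.006,0,0],[0,0,0],0],[[0,0,0],[0,0,0],0],[[0,0,0],[0,0,0],0]]'; python3 need.py .525 -.256 .089 8.7;python3 -c "
from h import *
d=snap('side');crop(d,310,270,510,420,'d22',4);s=snap('scene');crop(s,130,130,330,280,'s22',4)"
```

```text
clock: 61.55
tcp_pos: [0.5408, -0.3628, 0.0899]
ee_rot: [-2.025, -2.384, -0.029]
force: [-0.3, 3.8, -0.2]
opening: -0.001
clock 61.55 tcp [ 0.5408 -0.3628  0.0899] F [-0.3  3.8 -0.2] open -0.001 toolx [-0.1615  0.9866  0.0224] tooly [0.9869 0.1614 0.0056] zax [ 0.0019  0.023  -0.9997]
jaw ang 9.29 q6 0.81
tilt turn deg [ 0.3199 -1.2843  0.    ]
turn about tool z: 0.59
shift in tool axes AFTER turn (mm) [-0.3 -1.9  0.9]
shift in tool axes now (mm) [-0.3 -1.9  0.9]
clock: 62.85
tcp_pos: [0.5238, -0.2562, 0.091]
ee_rot: [2.033, 2.392, 0.01]
force: [0.5, -0.2, 0.9]
opening: 0.001
clock 62.85 tcp [ 0.5238 -0.2562  0.091 ] F [ 0.5 -0.2  0.9] open 0.001 toolx [-0.161   0.987   0.0025] tooly [0.9869 0.161  0.0065] zax [ 0.0061  0.0036 -1.    ]
jaw ang 9.26 q6 0.95
tilt turn deg [ 0.3751 -0.146   0.    ]
turn about tool z: 0.56
shift in tool axes AFTER turn (mm) [0.  1.3 2. ]
shift in tool axes now (mm) [0.  1.3 2. ]
```

View pics/d21.png

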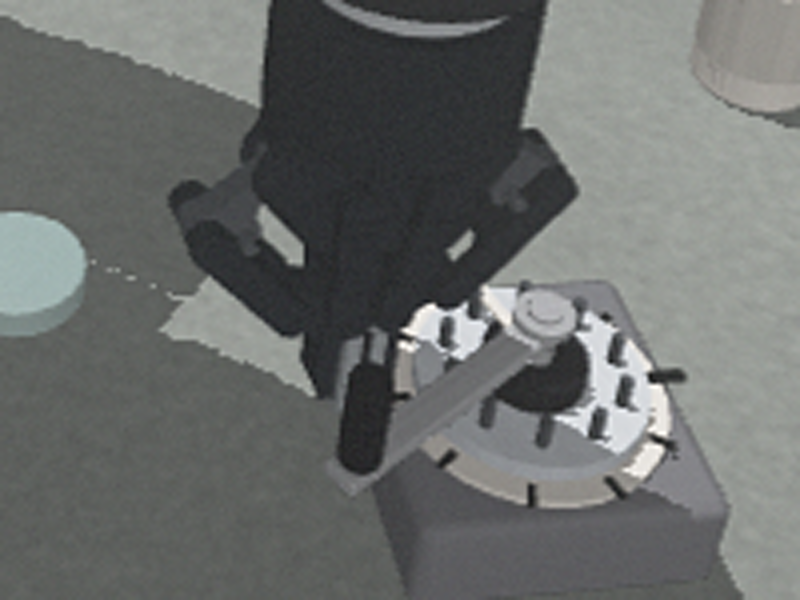

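View pics/d22.png

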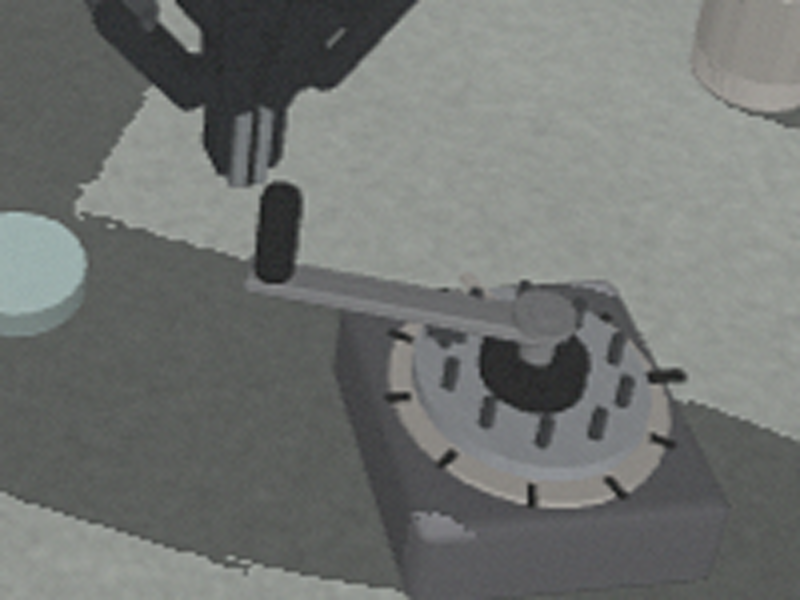

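View pics/s22.png

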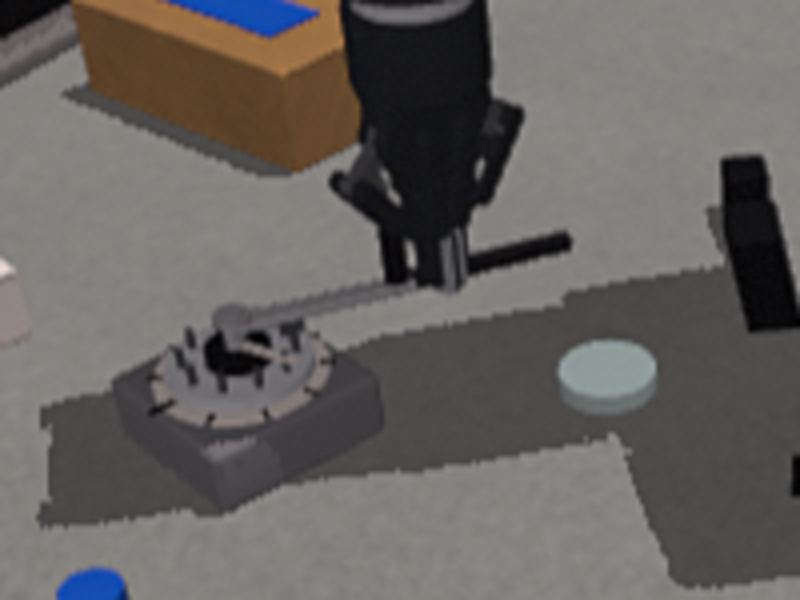

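```bash
python3 -m inch '[[[-0.009,-0.001,0],[0,0,0.5],0],[[-0.012,0,0],[0,0,0],0],[[-0.012,0,0],[0,0,0],0],[[-0.012,0,0],[0,0,0],0],[[-0.012,0,0],[0,0,0],0],[[-0.012,0,0],[0,0,0],0],[[-0.012,0,0],[0,0,0],0],[[-0.006,0,0],[0,0,0],0],[[-0.003,0,0],[0,0,0],0],[[0,0,0],[0,0,0],0]]'; python3 -m inch '[[[-0.004,0,0],[0,0,0],0],[[-0.004,0,0],[0,0,0],0],[[-0.004,0,0],[0,0,0],0],[[-0.004,0,0],[0,0,0],0],[[-0.004,0,0],[0,0,0],0],[[-0.004,0,0],[0,0,0],0],[[0,0,0],[0,0,0],0],[[0,0,0],[0,0,0],0],[[0,0,0],[0,0,0],0],[[0,0,0],[0,0,0],0]]'; python3 need.py .539 -.3634 .089 8.7;python3 -c "
from h import *
d=snap('side');crop(d,310,270,510,420,'d23',4)"; python3 -m inch '[[[0.01,0,0],[0,-1,0],0],[[0.015,0,0],[0,0,0],0],[[0.015,0,0],[0,0,0],0],[[0.015,0,0],[0,0,0],0],[[0.015,0,0],[0,0,0],0],[[0.015,0,0],[0,0,0],0],[[0.012,0,0],[0,0,0],0],[[0.006,0,0],[0,0,0],0],[[0,0,0],[0,0,0],0],[[0,0,0],[0,0,0],0]]'; python3 need.py .525 -.256 .089 8.7;python3 -c "
from h import *
d=snap('side');crop(d,310,270,510,420,'d24',4);s=snap('scene');crop(s,130,130,330,280,'s24',4)"
```

```text
clock: 64.2
tcp_pos: [0.538, -0.3522, 0.0898]
ee_rot: [2.046, 2.382, 0.015]
force: [-1.2, 2.8, 1.1]
opening: 0.001
clock: 65.45
tcp_pos: [0.5411, -0.3627, 0.0897]
ee_rot: [-2.024, -2.381, -0.04]
force: [-1.5, 3.1, 1.2]
opening: -0.003
clock 65.45 tcp [ 0.5411 -0.3627  0.0897] F [-1.5  3.1  1.2] open -0.003 toolx [-0.1608  0.9866  0.0292] tooly [0.987  0.1606 0.0088] zax [ 0.004   0.0302 -0.9995]
jaw ang 9.24 q6 0.81
tilt turn deg [ 0.5027 -1.6728 -0.    ]
turn about tool z: 0.54
shift in tool axes AFTER turn (mm) [-0.4 -2.2  0.7]
shift in tool axes now (mm) [-0.4 -2.2  0.7]
clock: 66.75
tcp_pos: [0.5242, -0.2561, 0.0915]
ee_rot: [-2.035, -2.392, -0.021]
force: [-0.9, 0.2, 0.8]
opening: -0.001
clock 66.75 tcp [ 0.5242 -0.2561  0.0915] F [-0.9  0.2  0.8] open -0.001 toolx [-0.1604  0.987   0.0093] tooly [0.987  0.1603 0.0097] zax [ 0.0081  0.0108 -0.9999]
jaw ang 9.22 q6 0.95
tilt turn deg [ 0.557  -0.5348  0.    ]
turn about tool z: 0.52
shift in tool axes AFTER turn (mm) [-0.1  0.8  2.5]
shift in tool axes now (mm) [-0.1  0.8  2.5]
```

View pics/d23.png

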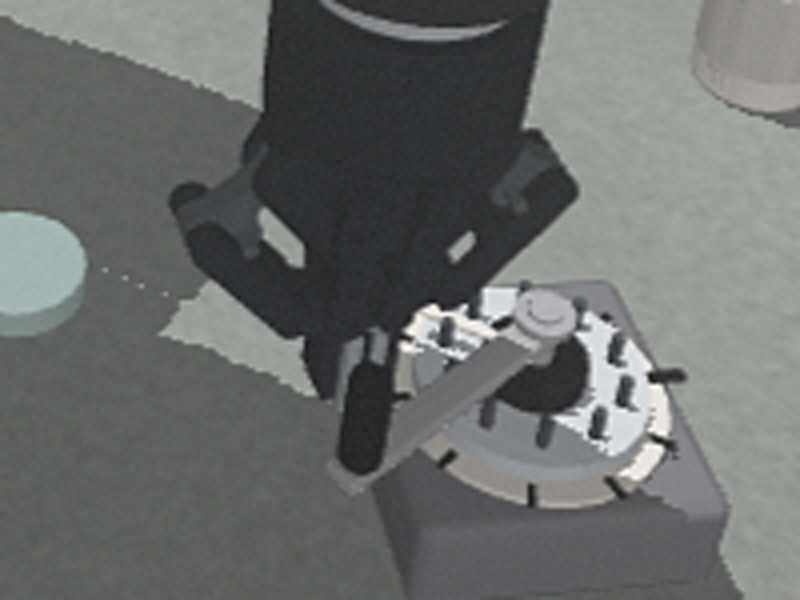

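View pics/d24.png

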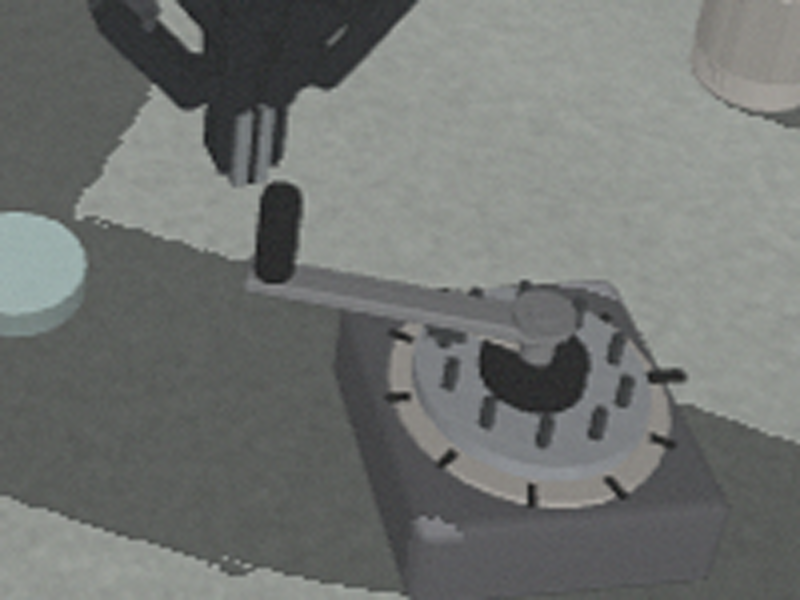

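View pics/s24.png

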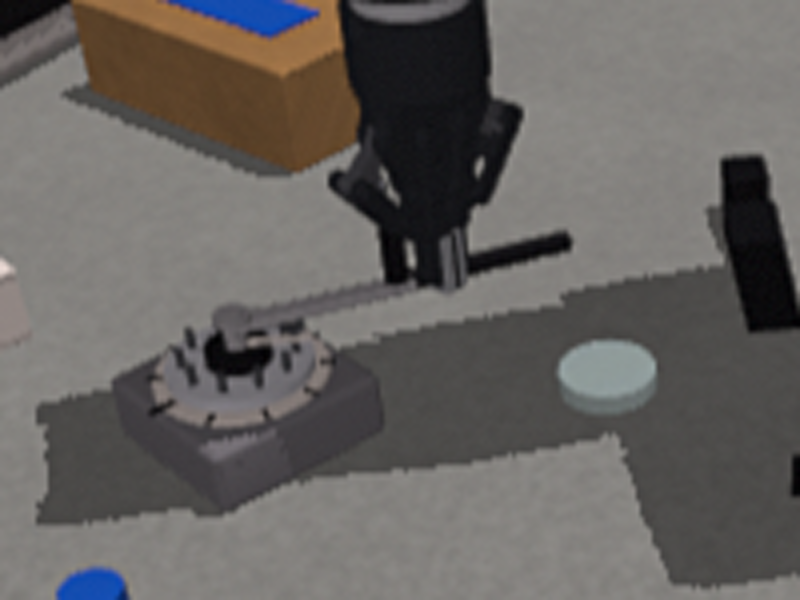

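```bash
python3 -m inch '[[[-0.009,-0.001,0.001],[0.5,-0.5,0.5],0],[[-0.012,0,0],[0,0,0],0],[[-0.012,0,0],[0,0,0],0],[[-0.012,0,0],[0,0,0],0],[[-0.012,0,0],[0,0,0],0],[[-0.012,0,0],[0,0,0],0],[[-0.012,0,0],[0,0,0],0],[[-0.006,0,0],[0,0,0],0],[[-0.003,0,0],[0,0,0],0],[[0,0,0],[0,0,0],0]]'; python3 -m inch '[[[-0.004,0,0],[0,0,0],0],[[-0.004,0,0],[0,0,0],0],[[-0.004,0,0],[0,0,0],0],[[-0.004,0,0],[0,0,0],0],[[-0.004,0,0],[0,0,0],0],[[-0.004,0,0],[0,0,0],0],[[0,0,0],[0,0,0],0],[[0,0,0],[0,0,0],0],[[0,0,0],[0,0,0],0],[[0,0,0],[0,0,0],0]]'; python3 need.py .539 -.3634 .089 8.7;python3 -c "
from h import *
d=snap('side');crop(d,310,270,510,420,'d25',4)"; python3 -m inch '[[[0.01,0,0],[0,-1,0],0],[[0.015,0,0],[0,0,0],0],[[0.015,0,0],[0,0,0],0],[[0.015,0,0],[0,0,0],0],[[0.015,0,0],[0,0,0],0],[[0.015,0,0],[0,0,0],0],[[0.015,0,0],[0,0,0],0],[[0.01,0,0],[0,0,0],0],[[0,0,-0.02],[0,0,0],0],[[0,0,-0.04],[0,0,0],0]]'; python3 -m inch '[[[0,0,-0.04],[0,0,0],0],[[0,0,-0.04],[0,0,0],0],[[0,0,-0.03],[0,0,0],0],[[0,0,0],[0,0,0],0],[[0,0,0],[0,0,0],0],[[0,0,0],[0,0,0],0],[[0,0,0],[0,0,0],0],[[0,0,0],[0,0,0],0],[[0,0,0],[0,0,0],0],[[0,0,0],[0,0,0],0]]';python3 need.py;python3 -c "
from h import *
d=snap('side','d27');crop(d,310,270,510,420,'d26',4);s=snap('scene','s27');crop(s,130,130,330,280,'s26',4)"
```

```text
clock: 68.1
tcp_pos: [0.5383, -0.352, 0.0895]
ee_rot: [-2.047, -2.382, -0.005]
force: [0.3, 4.3, 1.5]
opening: 0.004
clock: 69.35
tcp_pos: [0.5415, -0.3627, 0.0893]
ee_rot: [-2.024, -2.378, -0.03]
force: [-1.1, 4.5, 0.8]
opening: 0.002
clock 69.35 tcp [ 0.5415 -0.3627  0.0893] F [-1.1  4.5  0.8] open 0.002 toolx [-0.1599  0.9868  0.0265] tooly [0.9871 0.1599 0.0025] zax [-0.0018  0.0265 -0.9996]
jaw ang 9.20 q6 0.81
tilt turn deg [ 0.1435 -1.5159  0.    ]
turn about tool z: 0.50
shift in tool axes AFTER turn (mm) [-0.3 -2.5  0.3]
shift in tool axes now (mm) [-0.3 -2.5  0.3]
clock: 70.65
tcp_pos: [0.5214, -0.2472, 0.1494]
ee_rot: [-2.031, -2.386, -0.009]
force: [0.4, 0.8, 0.6]
opening: 0.0
clock: 71.9
tcp_pos: [0.5212, -0.2469, 0.2628]
ee_rot: [-2.032, -2.386, -0.008]
force: [0.4, -0.1, -0.5]
opening: 0.002
clock 71.90 tcp [ 0.5212 -0.2469  0.2628] F [ 0.4 -0.1 -0.5] open 0.002 toolx [-0.1596  0.9871  0.0091] tooly [ 0.9872  0.1596 -0.0012] zax [-0.0026  0.0088 -1.    ]
jaw ang 9.18 q6 0.96
tilt turn deg [-0.0669 -0.5221  0.    ]
shift in tool axes now (mm) [0. 0. 0.]
```

View pics/d25.png

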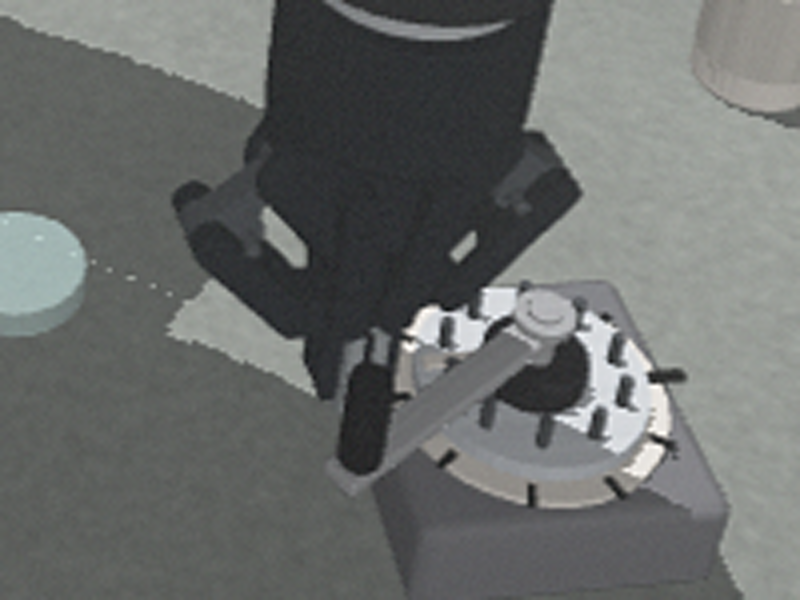

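View pics/d26.png

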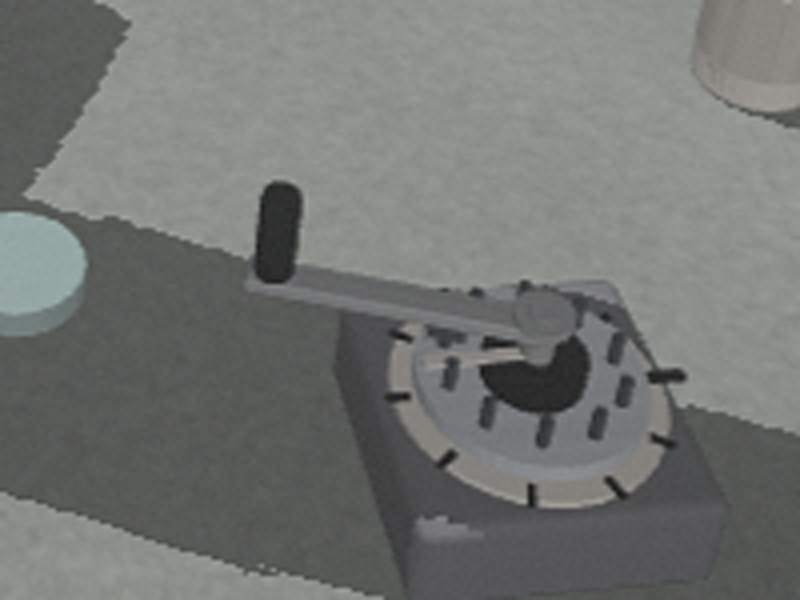

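View pics/s27.png

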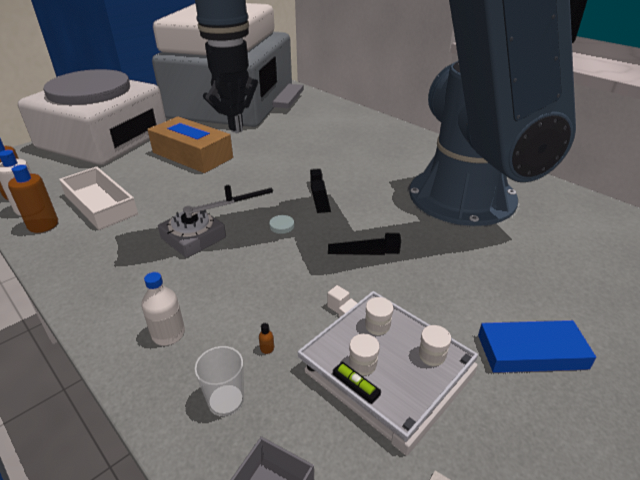

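View pics/s26.png

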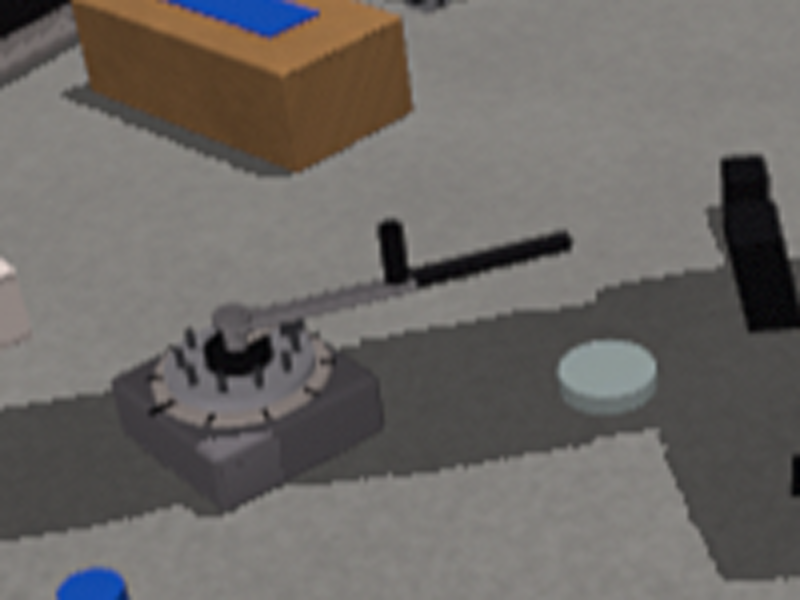

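```bash
python3 -c "
from h import *
d=capture('side');s=capture('scene')
crop(s,290,280,490,450,'s28',4);crop(d,310,150,430,260,'d28',6)
A=np.array([.6217,-.324])
for z in (.062,.07):
  a=[]
  for u,v in [(330+570/4,300+219/4),(310+428/4,270+365/4)]:
    w=onz(d,u,v,z)[:2]-A; a.append(np.degrees(np.arctan2(w[1],w[0]))%360); print(w)
  print(z,a,a[1]-a[0])
"
```

```text
[0.04413772 0.00295182]
[-0.03987583 -0.00477592]
0.062 [np.float64(3.8261053600326593), np.float64(186.82976622806203)] 183.00366086802936
[ 0.03984304 -0.00429851]
[-0.04277085 -0.0118975 ]
0.07 [np.float64(353.84240625376265), np.float64(195.5448917295237)] -158.29751452423895
```

View pics/s28.png

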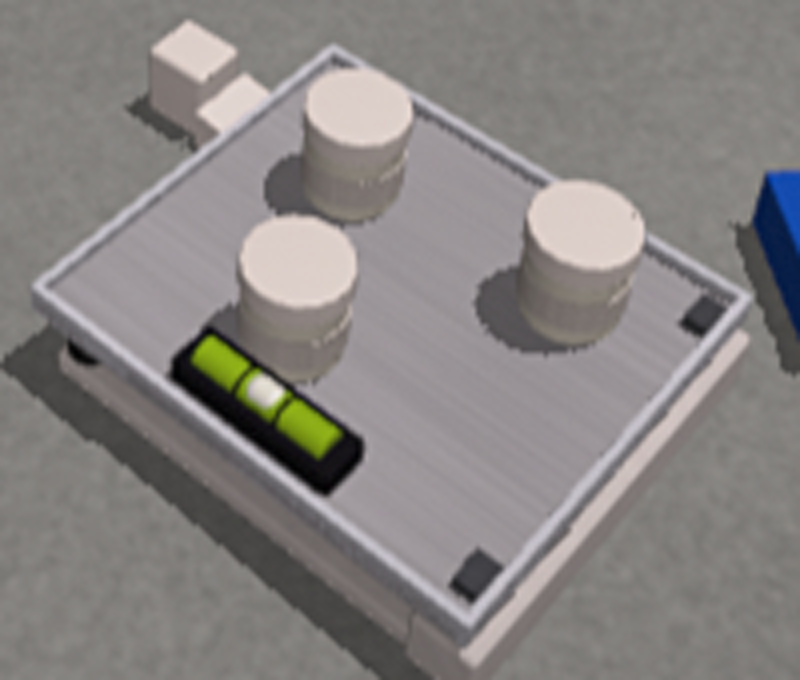

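View pics/d28.png

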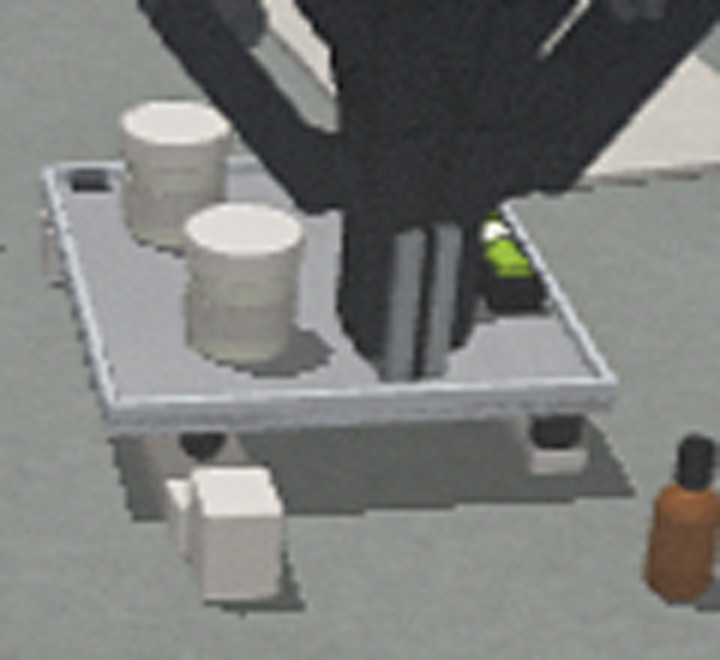

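```bash
python3 bub.py; python3 -c "
from h import *
s=capture('scene');th=.06;C=np.array([.5852,.2317]);ex=np.array([np.cos(th),np.sin(th)]);ey=np.array([-np.sin(th),np.cos(th)])
for u,v in [(298,262),(358,107),(585,224)]:
  p=onz(s,290+u/4,280+v/4,.092)[:2]; print(p,(p-C)@ex,(p-C)@ey)
"
python3 -m inch '[[[0.04,0.01,0],[0,0,0],0],[[0.04,0.01,0],[0,0,0],0],[[0.04,0.01,0],[0,0,0],0],[[0.04,0.01,0],[0,0,0],0],[[0.04,0.01,0],[0,0,0],0],[[0.04,0.01,0],[0,0,0],0],[[0.04,0.01,0],[0,0,0],0],[[0.04,0.01,0],[0,0,0],0],[[0,0,0],[0,0,0],0],[[0,0,0],[0,0,0],0]]'
python3 -c "
from h import *
snap('wrist','w30');d=snap('side','d30')"
```

```text
scene white 117 x 0.0757 y mean 0.0090 min -0.0079 max 0.0378
scene green 267 x 0.0834 y mean 0.0010 min -0.0338 max 0.0323
scene dark 120 x 0.0807 y mean 0.0030 min -0.0366 max 0.0378
side white 43 x 0.0854 y mean -0.0063 min -0.0361 max 0.0221
side green 31 x 0.0760 y mean -0.0249 min -0.0403 max 0.0165
side dark 42 x 0.0764 y mean 0.0221 min -0.0338 max 0.0407
[0.63126004 0.21899909] 0.04521555551982602 -0.015440001647673068
[0.55076514 0.17960427] -0.03749676389670415 -0.049937134177355263
[0.53452339 0.28413934] -0.04744094625979931 0.05538375052732493
clock: 73.5
tcp_pos: [0.55, 0.0913, 0.2657]
ee_rot: [-2.034, -2.386, -0.009]
force: [-0.6, -0.9, -0.2]
opening: -0.0
```

View pics/w30.png

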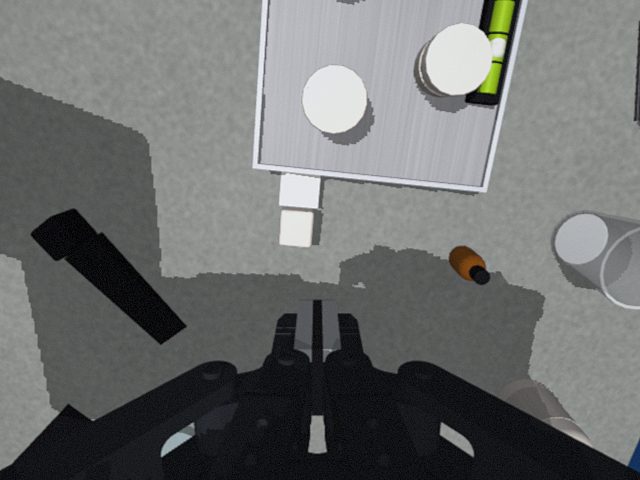

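View pics/bub_scene.png

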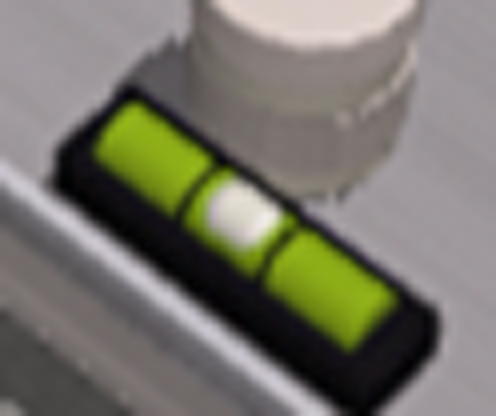

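```bash
python3 -c "
from bench import robot
print(robot.finish_job())"
```

```text
the job is handed in; nothing more can be done
None
```

I levelled the plate with the white wedge, stood all three pots I could see on it, wound the timer five strokes, and handed the job in. The simulator gave no verdict.

**Last checks (from the pictures)**
- **Level:** the bubble sits centred between its marks in the scene view. In the scene and wrist views the wedge lies in under the foot.
- **Pots:** all three stand upright inside the lip, at about (45, -15), (-37, -50) and (-47, +55) mm in the plate's x and y. I saw no fourth pot in any view.
- **Timer:** the lever is back at rest. The pointer has turned about 183° (about 3.19 rad), within the five-stroke range. That angle is rough, because it depends on the pointer's height; I assumed 62 mm, and at 70 mm the picture gave about 202°. My count of five full strokes to the stop agrees with 183°.
- **Bystanders:** the dropper and dish look unmoved. I did not re-measure the marker.

**What did not go to plan**
- **A knocked pot:** after I placed it, one pot shifted about 30 mm and now stands beside the spirit level, possibly touching it. It is upright and within limits, so I left it there.
- **A hard stop:** the second lever stroke hit its end stop with about 41 N on the fingers, measured at the wrist. That is under the 120 N wrist limit. It would break the 40 N limit only if that covers the fingers. The later strokes ended more gently.

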